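# Load the assembly tray, then hold sprung tweezers at their marked gap over it

## Robot

A 6-joint arm with a two-finger parallel gripper is mounted at the origin on a cart in front of the work surface, level with it; the furniture and walls round the work are solid. World frame = base frame: x ahead of the robot, y to its left, z up, the work surface at z = 0. Lengths are in m, angles in degrees, forces in N, time in s.
With the tool pointing down it reaches from about 0.3 to 0.75 m from the base axis. Payload 8.5 kg.
Tool frame: the origin (TCP) lies midway between the tips of the shut fingers; the grasp point (between the pads) lies 19 mm behind it (env.grip_depth is the distance from the TCP to the grasp point, in m); x points along the fingers, y is the direction in which the jaws open and shut, and the axes are right-handed (so a half turn about x gives the same grasp; the last joint's range is limited). The gripper opens to 85 mm and grips with 20 to 120 N. Pads are 22 mm wide; open, the fingers measure 114 mm over their backs; the gripper's body (76 mm by 85 mm) begins 54 mm behind the grasp point. The pads swing forward as they close: fully open they stand 13 mm farther back than shut.
Start: joints at [51.091, 21.807, 74.336, -0, 83.858, -12.336], TCP at [0.246, 0.492, 0.231] pointing down, gripper open.
Joint ranges: [-178.18, 178.18], [-50.72, 133.34], [12.68, 142.11], [-81.47, 261.47], [9.98, 163.14], [-165.26, 165.26]. Speed limits (degrees/s): [136.94, 136.94, 180, 180, 180, 180].

## Interface

Orientations are given as a 3x3 rotation matrix whose columns are the frame's x, y, z axes.
In Python, from rig import env gives the robot as it stands.
- The arm moves only by the tool play_rows, never from a script. Its arguments are lists of equal length, an entry for each row: "travel": the shift along the world's x, y, z in cm, a list of three; "rotation": the turn, a rotation vector about the world's x, y, z in rad, a list of three; "claw": the finger opening in cm, from 0 to 8.54. A call has 1 to 12 rows; each row shifts and turns the pose as measured when the row begins; what a row does not reach is not made up. A row lasts 1/12 s, in which the tool goes at most 41.7 mm and 7.16 degrees, less where a joint would pass 70% of its speed; a pose out of reach is approached as far as the arm can. A call is refused whole if a number of a shift passes 4.17 or a number of a turn 0.125, either way. A call with a gripper value outside its range is refused whole. The fingers move at their own pace and stop on an object; "squeeze" is the grip in N (left out, the last holds). Time passes only in rows, so rows that do not move let the fingers close. It gives the time, the measured TCP pose, the force and the opening at its end, in the units of the state.
- env.observe(): the state, without advancing time (a new reading comes with each control period).
- env.get_image(name): name is "scene" or "top" or "wrist"; returns the picture (480x640x3 uint8, red, green, blue); there is no depth.
- env.camera_info(name): a dict with "vertical_fov" (degrees; the focal length in pixels is half the picture's height over the tangent of half this angle, whatever the lens; pixels are square), "cx", "cy" (the principal point, pixels), "eye" and "rotation" of the camera in the world. Camera axes: x right, y down, z forward; pixel columns grow to the right and rows downward; lengths in m; the calibration is good to about 2 mm. A picture is of the moment at which its call begins: read the wrist's pose just before it. camera_info takes no time and is no camera call; for the wrist camera it gives the pose at the moment of the call.
- env.close_job(): hands the job in, once; it reports no verdict.
The state is a dict: "time_s": time; "q": joint angles; "qvel": joint speeds; "joint_efforts": joint torques, N m; "position": TCP position; "tool_rot": TCP orientation; "ft_force": force on the tool from outside, world axes, zero at the start; "wrist_torque": the same for the moment, N m; "grip_width": finger opening in m.
Only numpy, scipy, OpenCV 4.12 (cv2) and the standard library are available. Lean on these libraries where they do the work, as an engineer would, in place of code of your own. Each camera call takes 0.05 s, during which the arm holds its last target.

## Task

Get the detector assembly ready: one at a time, set the sensor head (window up) fully down in the wide pocket of the tray and the lens tube upright and fully down in the narrow pocket. Then pick up the sprung tweezers by their two flat grip lands, squeeze them until the pin stands midway between the marks of the gauge frame (a tip gap of 12 mm; never pinch the tips together), and finish holding them level and steady at that gap, about 15 cm up, with the tips over the middle of the tray: do not put them down or let go at the end. Leave the carton, the tape roll and the brown bottle where they stand.

Things in the scene. Friction and masses are not known exactly. Their poses are not given: they have to be found in the camera images.
- tray_middle (a point): Centre of the top face of the tray: a bare aluminium plate 150 (its x) x 80 (its y) x 16 mm, fixed to the worktop, with two flat-bottomed round pockets 4 mm deep on its long centre line. Axes: x along the plate from the wide to the narrow pocket, z up.
- wide_pocket (a point): Centre of the floor of the tray's wide pocket (43 mm across, 4 mm deep), 36 mm from the tray's middle towards its -x end; 12 mm above the worktop. The sensor head belongs here.
- narrow_pocket (a point): Centre of the floor of the tray's narrow pocket (35 mm across, 4 mm deep), 36 mm from the tray's middle towards its +x end; 12 mm above the worktop. The lens tube belongs here.
- head_centre (a point): Centre of the sensor head, half-way up: a loose black disc 40 mm across and 14 mm high with a small round pale window in its top, 50 g, lying flat on the worktop, window up. z up.
- tube_centre (a point): Centre of the lens tube, half-way up: a loose plain black tube 52 mm high, 32 mm across at its widest and about 30.5 mm over its body, 120 g, standing upright on the worktop. z up.
- tweezers_grip (a point): Middle between the tweezers' two flat grip lands (30 mm long, 18 mm high, serrated outside) at the marked gap, half-way up. Width over the lands: 46 mm free (outer faces at y = -17, fixed arm, and +29 mm), 34 mm at the marked gap (faces then parallel), 27 mm shut. Axes: x from hinge to tips, y the squeeze, z up. Balances within 20 mm of here.
- tweezers_hinge (a point): Hinge axis of the tweezers, 100 mm behind (-x of) tweezers_grip, half-way up. They are loose, plain steel, 167 mm long, 70 g, lying on the worktop with the two arms side by side, so they are squeezed level; same axes.
- tweezers_tips (a point): Middle between the tweezer tips at the marked gap, 60 mm along +x from tweezers_grip, 7 mm above the tweezers' underside; same axes. A gauge frame (13 mm along x, top 25 mm above the underside) bridges the arms 35 mm along +x from tweezers_grip.
- tweezer_arm (a joint): How far the tweezers' arm on the +y side is squeezed in, rad at the hinge: 0 free (tip gap 31 mm), 0.12 at the marked gap (12 mm: this arm's dark pin is midway between the two pairs of dark ridges on the gauge frame), 0.19 shut. The spring resists at the lands with about 3 N at 0, 6 N at 0.12, and reopens the arm.
- small_carton: Bystander: small brown carton 59 x 121 x 36 mm, loose; origin at the centre of its underside.
- tape_roll: Bystander: roll of dark tape 58 x 56 x 19 mm lying flat, loose; origin at the centre of its underside.
- dropper_bottle: Bystander: brown bottle with white cap, 32 mm across, 70 mm high, standing, loose; origin at the centre of its underside.
Things that resemble listed ones, but are neither listed nor needed, are in the scene too. Of the things that look like the part that bears tube_centre, take the one that is farthest to the robot's left at the start. Leave any orange look-alike of the part that bears head_centre alone.

How it is judged:
By the outcome, as a careful person would: the job done as asked, in the order asked, and still so for the second after the job is handed in, while the arm keeps its last pose, push and grip.
It also fails if it takes over 67 s, if anything falls off the work surface, if the arm or the gripper's body presses on something with over 40 N, if the wrist force passes 120 N, or if a joint passes its speed limit or range.

## Working session

There is one attempt and no reset: what is moved stays moved. The work goes in short steps, Python scripts to look and compute and a tool call to move; the robot and the scene stay as the last step left them, time stands still between calls to the robot, and variables do not carry over. Pictures are saved under pics/ and viewed, and the job is handed in when it is done.

Besides the shell and the picture viewer there is one more tool, called after "Request:" by a JSON object that holds its "op" and its "data". play_rows: Moves the arm, as the interface text tells. Its arguments: {"type":"object","properties":{"travel":{"type":"array","items":{"type":"array","items":{"type":"number"}}},"rotation":{"type":"array","items":{"type":"array","items":{"type":"number"}}},"claw":{"type":"array","items":{"type":"number"}},"squeeze":{"type":"number"}},"required":["travel","rotation","claw"]}

```bash
ls; mkdir -p pics; python3 - <<'E'
from rig import env
import cv2
s=env.observe()
print({k:s[k] for k in ('time_s','position','tool_rot','grip_width','ft_force')},env.grip_depth)
for n in ("scene","top","wrist"):
    im=env.get_image(n); cv2.imwrite(f"pics/{n}0.png",im[:,:,::-1]); print(n,env.camera_info(n))
E
```

```text
pics
{'time_s': 0.0, 'position': array([0.24584133, 0.49164811, 0.23068995]), 'tool_rot': array([[-9.82060351e-04,  4.47335369e-01,  8.94365755e-01],
       [-1.19399386e-03,  8.94365024e-01, -4.47336314e-01],
       [-9.99998805e-01, -1.50717848e-03, -3.44204746e-04]]), 'grip_width': 0.08564374271317135, 'ft_force': array([ 0.18699988, -0.30537071, -0.30506221])} 0.0187
scene {'vertical_fov': 51.10050361802534, 'cx': 324.2005392185561, 'cy': 236.41140626636758, 'eye': array([-0.210743  , -0.4645868 ,  0.69671978]), 'rotation': array([[ 0.55248158, -0.47414574,  0.68552893],
       [-0.83351647, -0.3180157 ,  0.45179233],
       [ 0.00379355, -0.8210066 , -0.5709061 ]])}
top {'vertical_fov': 45.16065517426488, 'cx': 324.22213907833356, 'cy': 238.46122162731535, 'eye': array([0.34223713, 0.03471952, 1.04087523]), 'rotation': array([[-0.00860918, -0.97841495,  0.20647049],
       [-0.99995704,  0.00913311,  0.00158457],
       [-0.00343609, -0.20644798, -0.97845154]])}
wrist {'vertical_fov': 64.36737863086977, 'cx': 322.05648078867614, 'cy': 236.12092551751152, 'eye': array([0.18812241, 0.52143352, 0.37359552]), 'rotation': array([[ 0.44773226,  0.86348835,  0.23221477],
       [ 0.89416585, -0.43184531, -0.11822464],
       [-0.00180474,  0.2605715 , -0.96545286]])}
```

View pics/top0.png

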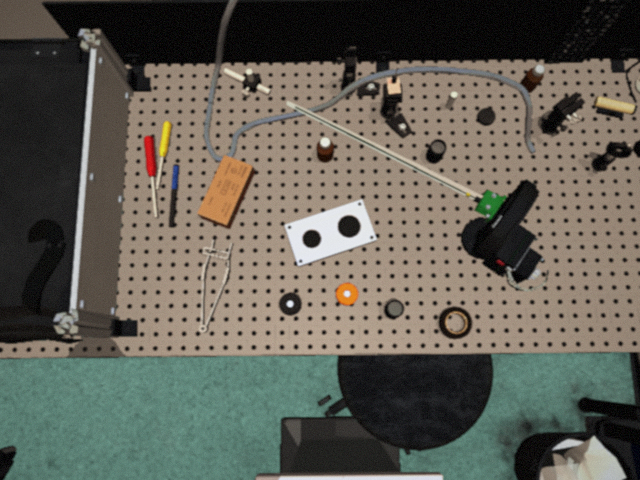

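View pics/scene0.png

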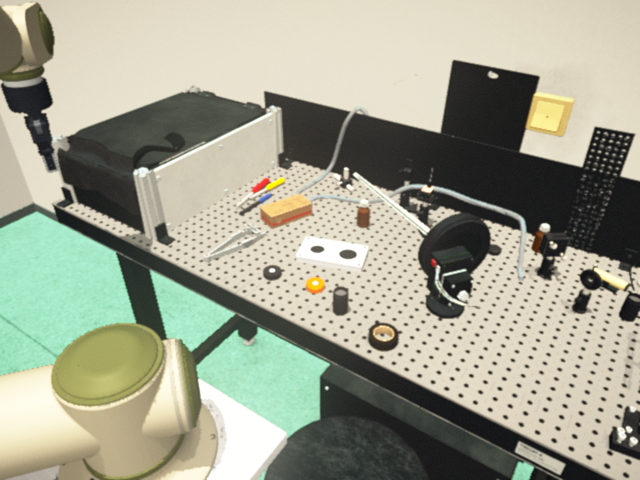

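View pics/wrist0.png

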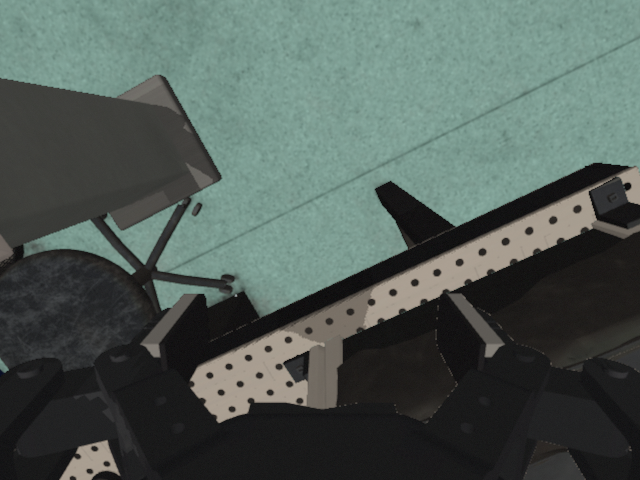

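```bash
cat > h.py <<'E'
import numpy as np, cv2
from rig import env
def ray(ci,u,v):
    f=240/np.tan(np.radians(ci['vertical_fov']/2))
    d=ci['rotation']@np.array([(u-ci['cx'])/f,(v-ci['cy'])/f,1.0]); return ci['eye'],d
def onz(ci,u,v,z):
    e,d=ray(ci,u,v); return e+d*(z-e[2])/d[2]
def proj(ci,p):
    f=240/np.tan(np.radians(ci['vertical_fov']/2))
    c=ci['rotation'].T@(np.asarray(p)-ci['eye']); return ci['cx']+f*c[0]/c[2],ci['cy']+f*c[1]/c[2]
def shot(n,name,crop=None,k=1):
    ci=env.camera_info(n); im=env.get_image(n); b=im[:,:,::-1].copy()
    cv2.imwrite(f"pics/{name}_raw.png",b)
    if crop: x0,y0,x1,y1=crop; b=b[y0:y1,x0:x1]
    if k!=1: b=cv2.resize(b,None,fx=k,fy=k,interpolation=cv2.INTER_CUBIC)
    cv2.imwrite(f"pics/{name}.png",b); np.save(f"pics/{name}.npy",ci,allow_pickle=True); return ci,im
E
python3 - <<'E'
from h import *
t=env.camera_info('top')
for n,(u,v,z) in dict(trayTL=(286,226,.016),pw=(312,239,.016),pn=(349,226,.016),head=(290,303,.014),orange=(347,293,.014),tube=(395,308,.052),tube2=(436,150,.05),hinge=(203,329,.009),tipA=(206,247,.01),tipB=(231,245,.01),box=(100,40,.2)).items(): print(n,onz(t,u,v,z).round(3))
for nm,u0,v0,u1,v1,src in (('c1',170,210,250,340,'top'),('c2',260,190,420,340,'top')):
    im=cv2.imread(f'pics/{src}0.png')[v0:v1,u0:u1]; cv2.imwrite(f'pics/{nm}.png',cv2.resize(im,None,fx=4.5 if nm=='c1' else 4,fy=4.5 if nm=='c1' else 4,interpolation=cv2.INTER_CUBIC))
im=cv2.imread('pics/scene0.png')[180:360,190:410];cv2.imwrite('pics/c3.png',cv2.resize(im,None,fx=3.3,fy=3.3,interpolation=cv2.INTER_CUBIC))
E
```

```text
trayTL [0.582 0.106 0.016]
pw [0.558 0.059 0.016]
pn [ 0.581 -0.009  0.016]
head [0.442 0.098 0.014]
orange [ 0.459 -0.003  0.014]
tube [ 0.428 -0.083  0.052]
tube2 [ 0.713 -0.168  0.05 ]
hinge [0.398 0.252 0.009]
tipA [0.546 0.252 0.01 ]
tipB [0.549 0.206 0.01 ]
box [0.849 0.394 0.2  ]
```

View pics/c1.png

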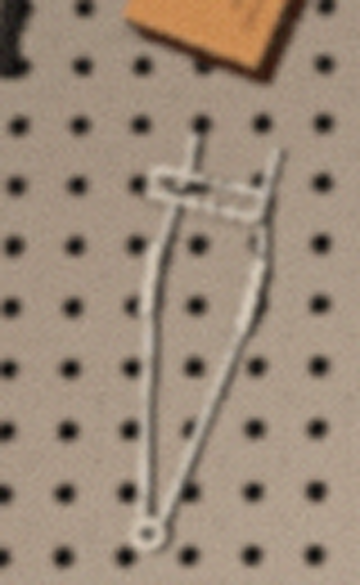

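View pics/c2.png

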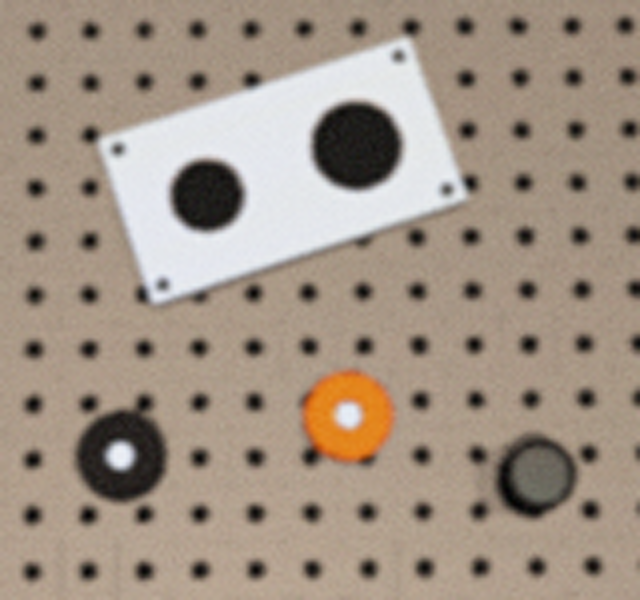

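View pics/c3.png

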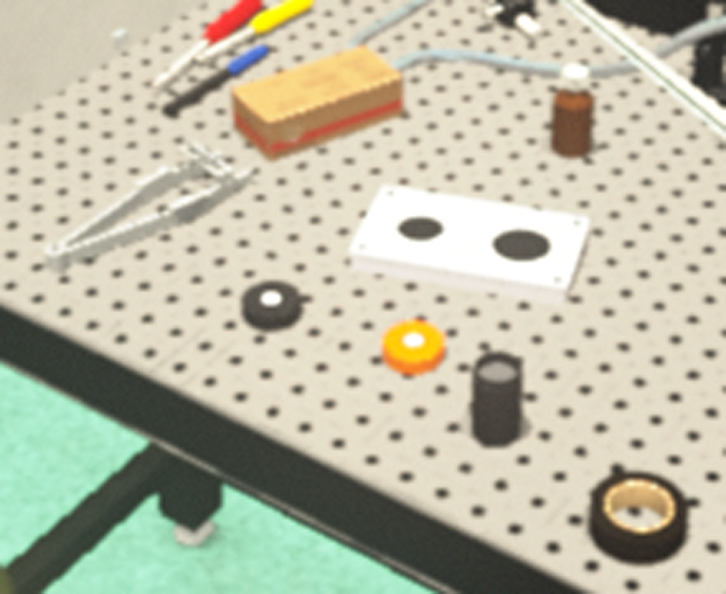

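```bash
python3 - <<'E'
from h import *
t=env.camera_info('top'); b=onz(t,123,327,0); print(b)
e,d=ray(t,65,322)
k=(b[1]-e[1])/d[1]; print(e+d*k)
e,d=ray(t,95,45); print(onz(t,138,78,0), e+d*((onz(t,138,78,0)[1]-e[1])/d[1]))
E
```

```text
[0.40348637 0.39749069 0.        ]
[0.39737779 0.39749069 0.23292484]
[0.88678939 0.39871534 0.        ] [0.83702897 0.39871534 0.20570867]
```

Request:
{"op": "play_rows", "data": {"travel": [[0,-2,2],[0,-3,2],[1,-4,0.5],[2,-4,0],[2,-4,0],[2,-4,0],[2,-4,0],[2,-4,0],[2,-4,0],[2,-3,-2]], "rotation": [[0,0,0],[0,0,0.05],[0,0,0.05],[0,0,0.05],[0,0,0.05],[0,0,0.05],[0,0,0.05],[0,0,0.05],[0,0,0.05],[0,0,0.05]], "claw": [8.5,8.5,8.5,8.5,8.5,8.5,8.5,8.5,8.5,8.5]}}

```text
time_s: 0.98
position: [0.3841, 0.1435, 0.2575]
tool_rot: [[0.006, -0.019, 1.0], [-0.004, 1.0, 0.019], [-1.0, -0.005, 0.006]]
ft_force: [0.6, 1.4, 1.2]
grip_width: 0.0849
```

Request:
{"op": "play_rows", "data": {"travel": [[1.7,-2.2,-3],[2,-2.2,-3],[2,0,0],[0,0,0]], "rotation": [[0,0,0],[0,0,-0.02],[0,0,0],[0,0,0]], "claw": [7,7,7,7]}}

```text
time_s: 1.32
position: [0.4435, 0.0917, 0.1941]
tool_rot: [[0.005, 0.008, 1.0], [-0.006, 1.0, -0.008], [-1.0, -0.005, 0.005]]
ft_force: [-0.8, 0.1, -0.1]
grip_width: 0.0697
```

```bash
python3 - <<'E'
from h import *
s=env.observe(); print(s['position'],s['tool_rot'].round(4)); shot('wrist','w1'); print(env.camera_info('wrist'))
E
```

```text
[0.44350577 0.0916841  0.19409891] [[ 0.0052  0.008   1.    ]
 [-0.0055  1.     -0.008 ]
 [-1.     -0.0055  0.0052]]
{'vertical_fov': 64.36737863086977, 'cx': 322.05648078867614, 'cy': 236.12092551751152, 'eye': array([0.37638263, 0.09341377, 0.33620457]), 'rotation': array([[ 0.0076662 ,  0.9647441 ,  0.26307803],
       [ 0.99995107, -0.00575109, -0.00804892],
       [-0.00625216,  0.26312686, -0.96474098]])}
```

View pics/w1.png

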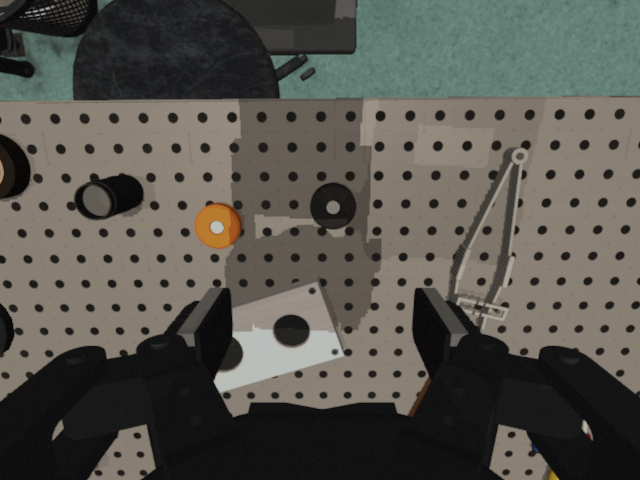

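```bash
python3 - <<'E'
from h import *
w=np.load('pics/w1.npy',allow_pickle=True).item()
for n,(u,v,z) in dict(pn=(291,331,.016),head=(333,206,.014),orange=(218,226,.014),tube=(97,200,.052),hinge=(519.5,156.5,.018)).items(): print(n,onz(w,u,v,z).round(4))
im=cv2.imread('pics/w1_raw.png')
c=im[140:340,420:540]; cv2.imwrite('pics/c4.png',cv2.resize(c,None,fx=3,fy=3,interpolation=cv2.INTER_CUBIC))
c=im[160:400,60:380]; cv2.imwrite('pics/c5.png',cv2.resize(c,None,fx=2.4,fy=2.4,interpolation=cv2.INTER_CUBIC))
g=cv2.cvtColor(im,cv2.COLOR_BGR2GRAY)
m=(g<62).astype(np.uint8)
for cc in cv2.findContours(m[150:380,200:400].copy(),cv2.RETR_LIST,cv2.CHAIN_APPROX_NONE)[0]:
    if cv2.contourArea(cc)>400:
        (x,y),(a,b),an=cv2.fitEllipse(cc); print('ell',x+200,y+150,a,b,cv2.contourArea(cc))
# window of head
m=(g[180:230,310:360]>110).astype(np.uint8); n,l,st,ce=cv2.connectedComponentsWithStats(m)
for i in range(1,n):
    print('win',st[i],ce[i]+[310,180])
E
```

```text
pn [0.5581 0.0605 0.016 ]
head [0.44  0.1   0.014]
orange [ 4.57e-01 -3.00e-04  1.40e-02]
tube [ 0.4268 -0.0794  0.052 ]
hinge [0.3993 0.2522 0.018 ]
ell 291.13304138183594 329.7575988769531 29.833810806274414 34.18281173706055 799.0
ell 218.45360565185547 339.7056579589844 40.32139587402344 90.73326873779297 2464.5
ell 332.2589111328125 206.80356216430664 44.450645446777344 50.21063232421875 1683.5
win [ 17  21  12  12 113] [332.61946903 206.90265487]
win [ 0 38  9  9 45] [313.08888889 222.6       ]
win [28 47  8  3 13] [342.         228.38461538]
win [17 49  1  1  1] [327. 229.]
```

View pics/c4.png

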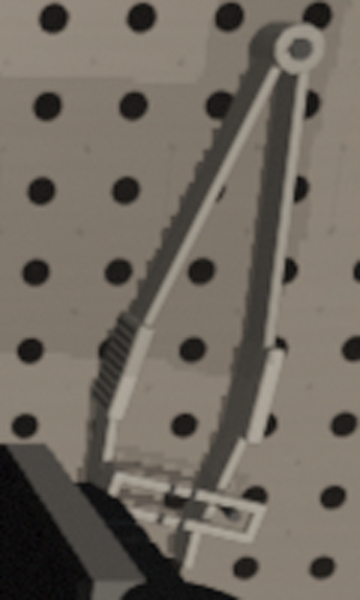

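View pics/c5.png

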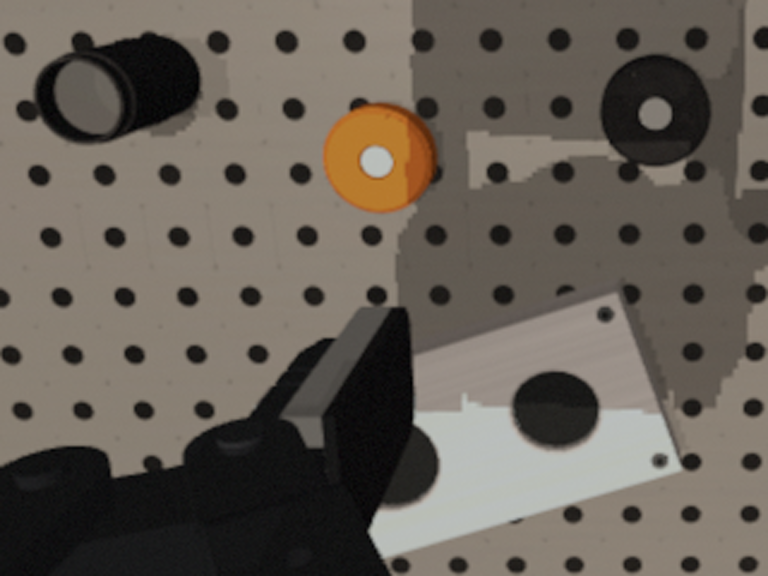

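Request:
{"op": "play_rows", "data": {"travel": [[-0.1,0.4,-3],[-0.1,0.4,-4],[0,0,-4],[0,0,-3],[0,0,-1],[0,0,0]], "rotation": [[0.0055,0.005,0.008],[0,0,0],[0,0,0],[0,0,0],[0,0,0],[0,0,0]], "claw": [7,7,7,7,7,7]}}

```text
time_s: 1.87
position: [0.4369, 0.103, 0.0422]
tool_rot: [[0.006, -0.005, 1.0], [-0.0, 1.0, 0.005], [-1.0, -0.0, 0.006]]
ft_force: [-0.6, 0.3, 1.0]
grip_width: 0.0702
```

```bash
python3 - <<'E'
from h import *
s=env.observe(); print(s['position'],s['tool_rot'].round(4)); w,_=shot('wrist','w2'); print(onz(w,332,206,.014))
E
```

```text
[0.43690977 0.10297593 0.04223525] [[ 6.1e-03 -5.5e-03  1.0e+00]
 [-0.0e+00  1.0e+00  5.5e-03]
 [-1.0e+00 -1.0e-04  6.1e-03]]
[0.40411308 0.10727689 0.014     ]
```

View pics/w2.png

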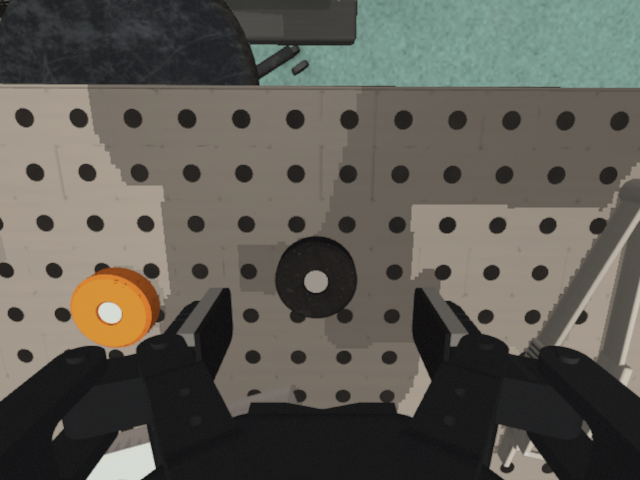

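```bash
cat >> h.py <<'E'
def bright(im,x0,y0,x1,y1,th):
    g=cv2.cvtColor(im,cv2.COLOR_RGB2GRAY)[y0:y1,x0:x1]; n,l,st,ce=cv2.connectedComponentsWithStats((g>th).astype(np.uint8))
    i=1+np.argmax(st[1:,4]); return ce[i]+[x0,y0],st[i]
E
python3 - <<'E'
from h import *
w=np.load('pics/w2.npy',allow_pickle=True).item(); im=cv2.imread('pics/w2_raw.png')[:,:,::-1].copy()
c,st=bright(im,300,265,332,297,100); print(c,st,onz(w,*c,.014)); print(proj(w,[.4369,.103,.0422]))
w1=np.load('pics/w1.npy',allow_pickle=True).item(); print(onz(w1,332.62,206.9,.014))
E
```

```text
[315.59810875 281.29787234] [  4   5  24  23 423] [0.44082148 0.09984754 0.014     ]
(np.float64(322.19215825855395), np.float64(298.77729051020833))
[0.44077358 0.09965456 0.014     ]
```

Request:
{"op": "play_rows", "data": {"travel": [[0.3,-0.3,-1],[0.1,0,-1.5],[0,0,-1],[0,0,-0.2],[0,0,0]], "rotation": [[0,0.006,0.005],[0,0,0],[0,0,0],[0,0,0],[0,0,0]], "claw": [6,6,6,6,6], "squeeze": 20}}

```text
time_s: 2.33
position: [0.4448, 0.1004, 0.0093]
tool_rot: [[0.012, -0.014, 1.0], [-0.001, 1.0, 0.014], [-1.0, -0.001, 0.012]]
ft_force: [-0.3, 0.6, 0.5]
grip_width: 0.0602
```

Request:
{"op": "play_rows", "data": {"travel": [[-0.4,-0.05,-0.4],[0,0,0],[0,0,0]], "rotation": [[0,0.012,0.014],[0,0,0],[0,0,0]], "claw": [6,6,6]}}

```text
time_s: 2.58
position: [0.4417, 0.0998, 0.0069]
tool_rot: [[0.003, -0.03, 1.0], [-0.001, 1.0, 0.03], [-1.0, -0.001, 0.003]]
ft_force: [-0.1, 0.0, 0.4]
grip_width: 0.0603
```

Request:
{"op": "play_rows", "data": {"travel": [[-0.1,0,-0.25],[0,0,0],[0,0,0],[0,0,0],[0,0,0]], "rotation": [[0,0,-0.03],[0,0,0],[0,0,0],[0,0,0],[0,0,0]], "claw": [6,6,3.6,3.6,3.6]}}

```text
time_s: 3.0
position: [0.4415, 0.0998, 0.0062]
tool_rot: [[0.006, -0.002, 1.0], [-0.001, 1.0, 0.002], [-1.0, -0.001, 0.006]]
ft_force: [1.1, 0.3, -1.2]
grip_width: 0.0373
```

Request:
{"op": "play_rows", "data": {"travel": [[0,0,0],[0,0,0]], "rotation": [[0,0,0],[0,0,0]], "claw": [3.6,3.6]}}

```text
time_s: 3.17
position: [0.4417, 0.0998, 0.0064]
tool_rot: [[0.006, -0.002, 1.0], [-0.001, 1.0, 0.002], [-1.0, -0.001, 0.006]]
ft_force: [0.9, 1.0, -1.4]
grip_width: 0.0374
```

```bash
python3 - <<'E'
from h import *
s=env.observe(); print(s['position'],s['tool_rot'].round(4),s['grip_width'],s['ft_force']); w,im=shot('wrist','w3',(160,200,480,440),2.4)
E
```

```text
[0.44166478 0.09978888 0.00641062] [[ 6.2e-03 -2.5e-03  1.0e+00]
 [-8.0e-04  1.0e+00  2.5e-03]
 [-1.0e+00 -8.0e-04  6.2e-03]] 0.037350008048116785 [ 0.90886231  0.96369776 -1.39609644]
```

View pics/w3.png

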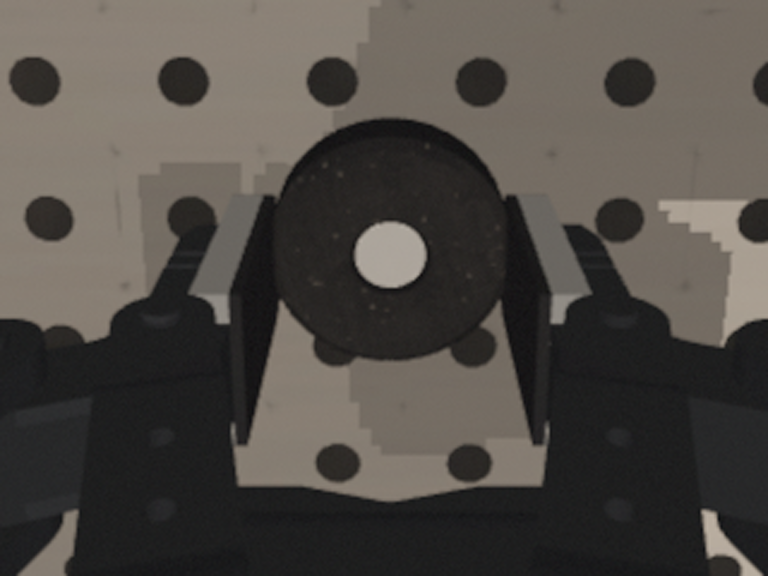

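Request:
{"op": "play_rows", "data": {"travel": [[0,0,1.5],[0,0,3],[1,-1,3],[3,-2,2],[3.5,-2,0],[3.5,-2,0],[3,-2,0],[2,-1,0],[0,0,0],[0,0,0]], "rotation": [[0,0,0],[0,0,0],[0,0,0],[0,0,0],[0,0,0],[0,0,0],[0,0,0],[0,0,0],[0,0,0],[0,0,0]], "claw": [3.4,3.4,3.4,3.4,3.4,3.4,3.4,3.4,3.4,3.4], "squeeze": 25}}

```text
time_s: 4.05
position: [0.6045, -0.0055, 0.106]
tool_rot: [[0.001, -0.006, 1.0], [-0.002, 1.0, 0.006], [-1.0, -0.002, 0.001]]
ft_force: [-0.5, 0.7, -0.6]
grip_width: 0.0372
```

```bash
python3 - <<'E'
from h import *
s=env.observe(); print(s['position'],s['tool_rot'].round(4),s['grip_width'],s['ft_force']); w,im=shot('wrist','w4')
E
```

```text
[ 0.60454958 -0.00554018  0.10597695] [[ 0.0011 -0.0055  1.    ]
 [-0.0018  1.      0.0055]
 [-1.     -0.0018  0.0011]] 0.03719580011483788 [-0.52450983  0.69710735 -0.60678134]
```

View pics/w4.png

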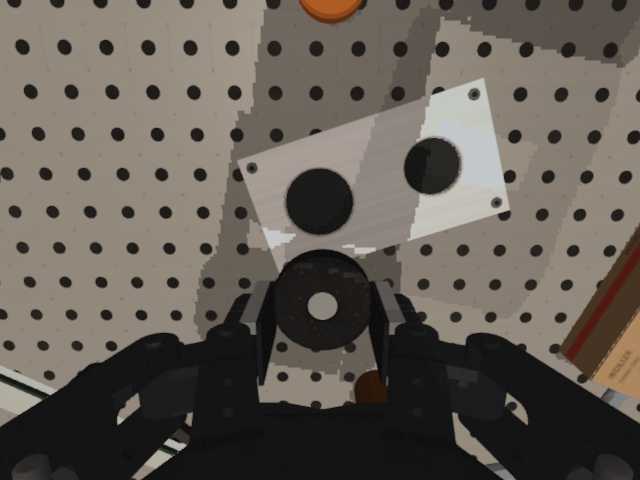

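```bash
cat > pk.py <<'E'
from h import *
def pockets(name,boxes,z=.016,th=70):
    w=np.load(f'pics/{name}.npy',allow_pickle=True).item(); g=cv2.imread(f'pics/{name}_raw.png',0)
    out=[]
    for x0,y0,x1,y1 in boxes:
        m=(g[y0:y1,x0:x1]<th).astype(np.uint8)
        cs=cv2.findContours(m,cv2.RETR_EXTERNAL,cv2.CHAIN_APPROX_NONE)[0]; c=max(cs,key=cv2.contourArea)
        P=np.array([onz(w,p[0][0]+x0,p[0][1]+y0,z)[:2] for p in c]).astype(np.float32)
        (cx,cy),r=cv2.minEnclosingCircle(P); (ex,ey),ax,_=cv2.fitEllipse(P*1000)
        out.append((ex/1000,ey/1000)); print(name,'ell',ex,ey,ax,'enc',cx,cy,r)
    return out
E
python3 - <<'E'
from pk import *
pockets('w4',[(270,155,360,243),(390,125,475,205)])
w=np.load('pics/w4.npy',allow_pickle=True).item(); im=cv2.imread('pics/w4_raw.png')[:,:,::-1].copy()
c,st=bright(im,300,290,345,322,100); print(c,st,onz(w,*c,.106+.0076))
w=np.load('pics/w3.npy',allow_pickle=True).item(); im=cv2.imread('pics/w3_raw.png')[:,:,::-1].copy()
c,st=bright(im,300,290,345,322,120); print(c,st,onz(w,*c,.014))
E
```

```text
w4 ell 580.8377685546875 -7.719112396240234 (40.70895767211914, 40.8389778137207) enc 0.5808678865432739 -0.007658855523914099 0.020883379504084587
w4 ell 558.6173095703125 59.63804626464844 (32.51378631591797, 32.61191940307617) enc 0.5584672689437866 0.05977248027920723 0.016881369054317474
[322.16013072 305.66339869] [  8   3  29  27 612] [ 0.60392955 -0.00549698  0.1136    ]
[322.20893142 305.78947368] [  8   3  29  27 627] [0.44108499 0.09984075 0.014     ]
```

Request:
{"op": "play_rows", "data": {"travel": [[-1,-0.1,-2],[-1,-0.1,-2],[-0.3,0,-2],[0,0,-0.5],[0,0,0]], "rotation": [[0,0,0],[0,0,0],[0,0,0],[0,0,0],[0,0,0]], "claw": [3.4,3.4,3.4,3.4,3.4]}}

```text
time_s: 4.52
position: [0.5765, -0.0042, 0.0401]
tool_rot: [[0.0, -0.009, 1.0], [-0.001, 1.0, 0.009], [-1.0, -0.001, 0.0]]
ft_force: [0.3, 0.0, -0.2]
grip_width: 0.0371
```

```bash
python3 - <<'E'
from h import *
s=env.observe(); print(s['position'],s['tool_rot'].round(4),s['grip_width'],s['ft_force']); w,im=shot('wrist','w5')
E
```

```text
[ 0.57654354 -0.00415396  0.04006883] [[ 2.0e-04 -9.1e-03  1.0e+00]
 [-1.3e-03  1.0e+00  9.1e-03]
 [-1.0e+00 -1.3e-03  2.0e-04]] 0.03714996570654647 [ 0.29659401  0.04421871 -0.20475942]
```

View pics/w5.png

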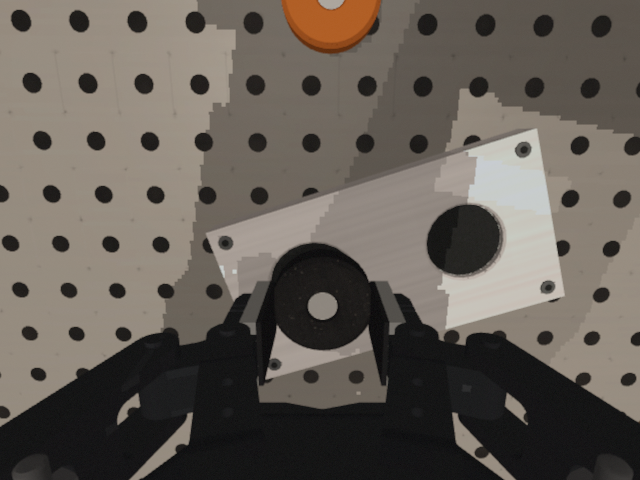

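```bash
cat >> pk.py <<'E'
def tray(name,px,z=.016,r=9):
    w=np.load(f'pics/{name}.npy',allow_pickle=True).item(); g=cv2.imread(f'pics/{name}_raw.png',0).astype(float)
    P=[]
    for u,v in px:
        p=g[v-r:v+r+1,u-r:u+r+1]; wt=np.clip(np.percentile(p,60)-25-p,0,None); yy,xx=np.mgrid[-r:r+1,-r:r+1]
        wt[(xx**2+yy**2)>r*r]=0
        P.append(onz(w,u+(wt*xx).sum()/wt.sum(),v+(wt*yy).sum()/wt.sum(),z)[:2])
    P=np.array(P); c=P.mean(0)  # order: wideA wideB narrowA narrowB
    x=P[2:].mean(0)-P[:2].mean(0); L=np.linalg.norm(x); x/=L
    print(name,'centre',c,'xdir',x,'L',L,'W',np.linalg.norm(P[0]-P[1]),np.linalg.norm(P[2]-P[3])); print(' wide',c-.036*x,'narrow',c+.036*x)
    return c,x
E
python3 - <<'E'
from pk import *
tray('w5',[(225,242),(274,365),(523,149),(547,287)])
pockets('w5',[(415,190,515,285)])
# w4: only 3 screws
w=np.load('pics/w5.npy',allow_pickle=True).item(); im=cv2.imread('pics/w5_raw.png')[:,:,::-1].copy()
c,st=bright(im,300,290,345,322,100); print(c,st,onz(w,*c,.0401+.0076))
E
```

```text
w5 centre [0.57023987 0.02626832] xdir [-0.3113026   0.95031084] L 0.13658807305198511 W 0.06579657105178432 0.06612056930746081
 wide [ 0.58144676 -0.00794287] narrow [0.55903297 0.06047951]
w5 ell 558.0281982421875 59.44725036621094 (32.098854064941406, 32.681331634521484) enc 0.5579196214675903 0.059410542249679565 0.016714146360754967
[322.16586151 305.61191626] [  8   2  29  28 621] [ 0.57595824 -0.00414595  0.0477    ]
```

Request:
{"op": "play_rows", "data": {"travel": [[0.5,-0.35,-0.3],[0,0,-0.3],[0,0,0]], "rotation": [[0,0,-0.009],[0,0,0],[0,0,0]], "claw": [3.4,3.4,3.4]}}

```text
time_s: 4.82
position: [0.5837, -0.0075, 0.0369]
tool_rot: [[0.005, -0.0, 1.0], [-0.002, 1.0, 0.0], [-1.0, -0.002, 0.005]]
ft_force: [-0.1, 0.5, -0.8]
grip_width: 0.037
```

Request:
{"op": "play_rows", "data": {"travel": [[-0.15,-0.05,-0.8],[0,0,0],[0,0,0]], "rotation": [[0,0.004,0],[0,0,0],[0,0,0]], "claw": [3.4,3.4,3.4]}}

```text
time_s: 5.07
position: [0.5832, -0.0084, 0.0293]
tool_rot: [[0.003, -0.0, 1.0], [-0.003, 1.0, 0.0], [-1.0, -0.003, 0.003]]
ft_force: [0.1, -0.7, -0.8]
grip_width: 0.0369
```

Request:
{"op": "play_rows", "data": {"travel": [[-0.12,0.05,-0.4],[0,0,0],[0,0,0]], "rotation": [[0,0.003,0],[0,0,0],[0,0,0]], "claw": [3.4,3.4,3.4]}}

```text
time_s: 5.32
position: [0.5818, -0.0078, 0.0249]
tool_rot: [[0.0, -0.0, 1.0], [-0.003, 1.0, 0.0], [-1.0, -0.003, 0.0]]
ft_force: [-0.3, -0.2, 0.2]
grip_width: 0.0372
```

```bash
python3 - <<'E'
from h import *
s=env.observe(); print(s['position'],s['tool_rot'].round(4),s['grip_width'],s['ft_force']); w,im=shot('wrist','w6',(160,180,480,420),2.4)
c,st=bright(im,300,290,345,322,100); print(c,st,onz(w,*c,s['position'][2]+.0076)) 
E
```

```text
[ 0.5818247  -0.00779482  0.02492989] [[ 1.0e-04 -2.0e-04  1.0e+00]
 [-2.9e-03  1.0e+00  2.0e-04]
 [-1.0e+00 -2.9e-03  1.0e-04]] 0.037191652277218316 [-0.33720392 -0.18173914  0.19205019]
[322.2   305.608] [  8   2  29  28 625] [ 0.58123712 -0.00775071  0.03252989]
```

View pics/w6.png

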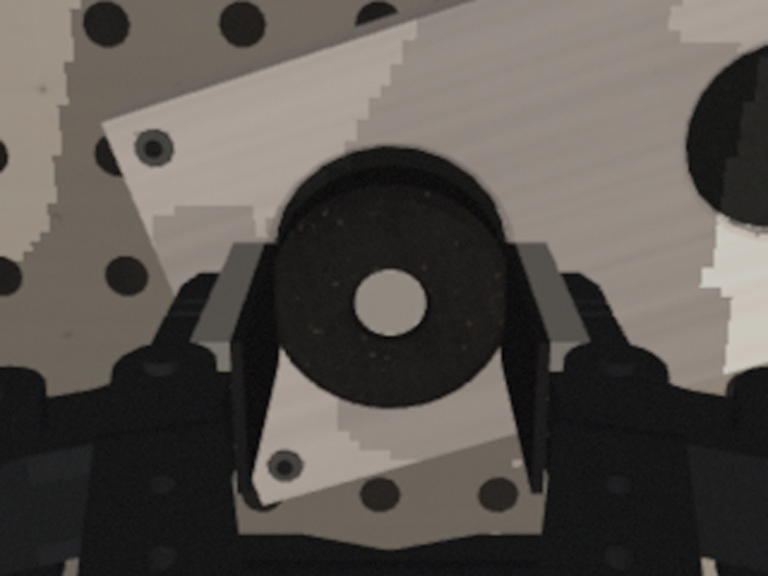

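Head is at the wide pocket, window at about (322,306) raw; lowering.

Request:
{"op": "play_rows", "data": {"travel": [[0,0,-0.3],[0,0,-0.3],[0,0,-0.1],[0,0,0]], "rotation": [[0,0,0],[0,0,0],[0,0,0],[0,0,0]], "claw": [3.4,3.4,3.4,3.4]}}

```text
time_s: 5.7
position: [0.582, -0.0078, 0.0182]
tool_rot: [[0.001, -0.0, 1.0], [-0.003, 1.0, 0.0], [-1.0, -0.003, 0.001]]
ft_force: [-1.6, 1.0, 2.2]
grip_width: 0.0372
```

Request:
{"op": "play_rows", "data": {"travel": [[0,0,0.05],[0,0,0.05],[0,0,0.5],[0,0,2],[0,0,3],[0,0,3],[0,0,0]], "rotation": [[0,0,0],[0,0,0],[0,0,0],[0,0,0],[0,0,0],[0,0,0],[0,0,0]], "claw": [5.2,5.2,5.2,5.2,6,7,7]}}

```text
time_s: 6.28
position: [0.5809, -0.0077, 0.107]
tool_rot: [[-0.003, -0.0, 1.0], [-0.002, 1.0, 0.0], [-1.0, -0.002, -0.003]]
ft_force: [0.9, 0.4, 2.0]
grip_width: 0.0699
```

```bash
python3 - <<'E'
from h import *
s=env.observe(); print(s['position'],s['tool_rot'].round(4),s['grip_width'],s['ft_force']); w,im=shot('wrist','w7')
E
```

```text
[ 0.5809411  -0.00766712  0.10704935] [[-2.7e-03 -1.0e-04  1.0e+00]
 [-2.3e-03  1.0e+00  1.0e-04]
 [-1.0e+00 -2.3e-03 -2.7e-03]] 0.06994711044212425 [0.9102969  0.37239307 1.95912391]
```

View pics/w7.png

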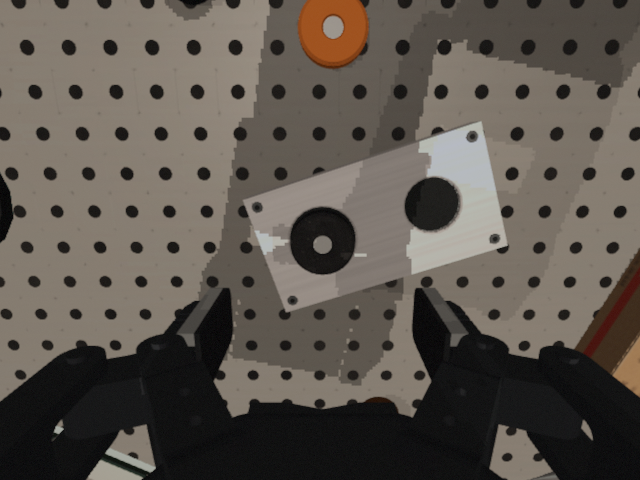

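```bash
python3 - <<'E'
from pk import *
tray('w7',[(257,207),(293,300),(472,136),(494,239)],r=7)
w=np.load('pics/w7.npy',allow_pickle=True).item(); im=cv2.imread('pics/w7_raw.png')[:,:,::-1].copy()
c,st=bright(im,308,230,338,258,80); print(c,st,onz(w,*c,.026))
c=cv2.imread('pics/w7_raw.png')[180:300,240:400]; cv2.imwrite('pics/c7.png',cv2.resize(c,None,fx=4,fy=4,interpolation=cv2.INTER_CUBIC))
E
```

```text
w7 centre [0.57018925 0.02643147] xdir [-0.31265584  0.94986648] L 0.13613260188844192 W 0.06607338237328426 0.06610286114777499
 wide [ 0.58144486 -0.00776373] narrow [0.55893364 0.06062666]
[322.07063197 244.36802974] [  5   6  19  18 269] [ 0.58147417 -0.00790168  0.026     ]
```

View pics/c7.png

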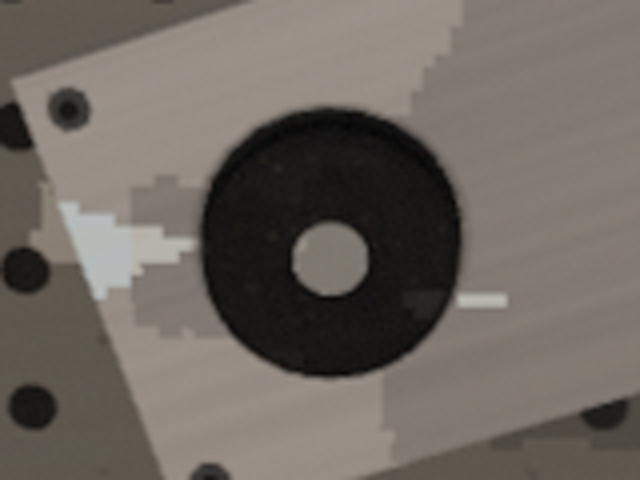

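Request:
{"op": "play_rows", "data": {"travel": [[-2,-1,1],[-3.5,-1.6,0.4],[-3.5,-1.6,0],[-3.5,-1.6,0],[-2,-1,0],[0,0,0],[0,0,0]], "rotation": [[0,0,0],[0,0,0],[0,0,0],[0,0,0],[0,0,0],[0,0,0],[0,0,0]], "claw": [6.5,6.5,6.5,6.5,6.5,6.5,6.5]}}

```text
time_s: 6.92
position: [0.4271, -0.0756, 0.1155]
tool_rot: [[-0.009, -0.002, 1.0], [0.0, 1.0, 0.002], [-1.0, 0.0, -0.009]]
ft_force: [0.7, -0.0, -0.3]
grip_width: 0.0653
```

```bash
python3 - <<'E'
from h import *
s=env.observe(); print(s['position'],s['tool_rot'].round(4),s['grip_width'],s['ft_force']); w,im=shot('wrist','w8')
E
```

```text
[ 0.42711303 -0.07555503  0.11552157] [[-9.2e-03 -1.9e-03  1.0e+00]
 [ 2.0e-04  1.0e+00  1.9e-03]
 [-1.0e+00  3.0e-04 -9.2e-03]] 0.06529080666651958 [ 0.73756463 -0.03660212 -0.26612225]
```

View pics/w8.png

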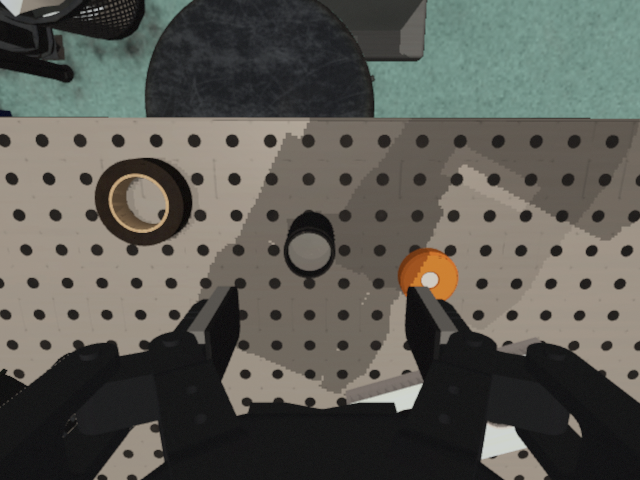

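```bash
python3 - <<'E'
from h import *
w=np.load('pics/w8.npy',allow_pickle=True).item(); im=cv2.imread('pics/w8_raw.png')[:,:,::-1].copy()
g=cv2.cvtColor(im,cv2.COLOR_RGB2GRAY)
x0,y0=284,228
m=(g[y0:282,x0:338]>70).astype(np.uint8); m=cv2.morphologyEx(m,cv2.MORPH_OPEN,np.ones((5,5),np.uint8))
n,l,st,ce=cv2.connectedComponentsWithStats(m)
for i in range(1,n):
    if st[i,4]>200:
        c=cv2.findContours((l==i).astype(np.uint8),cv2.RETR_EXTERNAL,cv2.CHAIN_APPROX_NONE)[0][0]
        P=np.array([onz(w,p[0][0]+x0,p[0][1]+y0,.052)[:2]*1000 for p in c],dtype=np.float32)
        print(st[i],ce[i]+[x0,y0],onz(w,*(ce[i]+[x0,y0]),.052),cv2.minEnclosingCircle(P))
E
```

```text
[   5    5   42   38 1263] [309.12193191 251.22169438] [ 0.42621625 -0.08293455  0.052     ] ((425.76177978515625, -82.88639068603516), 11.96802806854248)
[ 31  28  23  26 290] [329.68965517 273.07931034] [ 0.43931751 -0.07120268  0.052     ] ((436.666259765625, -73.3163070678711), 9.839668273925781)
```

Request:
{"op": "play_rows", "data": {"travel": [[0,-0.5,-1.5],[-0.1,-0.2,-3],[0,0,-2.5],[0,0,-1],[0,0,0],[0,0,0]], "rotation": [[0,-0.009,0],[0,0,0],[0,0,0],[0,0,0],[0,0,0],[0,0,0]], "claw": [6.5,6.5,6.5,6,6,6]}}

```text
time_s: 7.47
position: [0.4325, -0.0816, 0.0315]
tool_rot: [[0.005, -0.007, 1.0], [-0.002, 1.0, 0.007], [-1.0, -0.002, 0.005]]
ft_force: [1.2, -0.8, -0.2]
grip_width: 0.0601
```

Request:
{"op": "play_rows", "data": {"travel": [[-0.4,-0.1,-0.8],[-0.2,0,-0.3],[0,0,0],[0,0,0]], "rotation": [[0,0,0],[0,0,0],[0,0,0],[0,0,0]], "claw": [5.5,5.5,5.5,5.5]}}

```text
time_s: 7.8
position: [0.4294, -0.0824, 0.022]
tool_rot: [[0.009, -0.009, 1.0], [-0.003, 1.0, 0.009], [-1.0, -0.003, 0.009]]
ft_force: [0.6, -0.3, -0.4]
grip_width: 0.055
```

Request:
{"op": "play_rows", "data": {"travel": [[-0.3,0,-0.1],[0,0,0],[0,0,0],[0,0,0],[0,0,0],[0,0,0]], "rotation": [[0.003,0.009,-0.009],[0,0,0],[0,0,0],[0,0,0],[0,0,0],[0,0,0]], "claw": [5.5,5.5,2.8,2.8,2.8,2.8], "squeeze": 30}}

```text
time_s: 8.3
position: [0.4276, -0.0826, 0.0229]
tool_rot: [[0.003, 0.001, 1.0], [-0.002, 1.0, -0.001], [-1.0, -0.002, 0.003]]
ft_force: [-0.3, -0.2, -0.3]
grip_width: 0.0294
```

```bash
python3 - <<'E'
from h import *
s=env.observe(); print(s['position'],s['tool_rot'].round(4),s['grip_width'],s['ft_force']); w,im=shot('wrist','w9',(160,180,480,420),2.4)
E
```

```text
[ 0.42755003 -0.0825808   0.02285973] [[ 2.8e-03  6.0e-04  1.0e+00]
 [-1.6e-03  1.0e+00 -6.0e-04]
 [-1.0e+00 -1.6e-03  2.8e-03]] 0.029395374404397358 [-0.25190467 -0.22660511 -0.34138941]
```

View pics/w9.png

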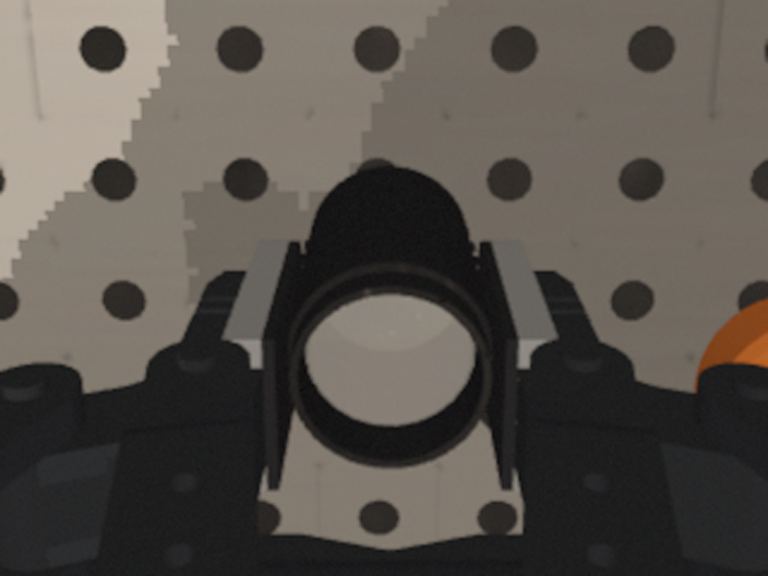

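```bash
python3 - <<'E'
from h import *
w=np.load('pics/w9.npy',allow_pickle=True).item()
f=lambda u,v:onz(w,160+u/2.4,180+v/2.4,.052)
print(f(391.5,365),f(290,365),f(493,365),f(391,263),f(391,467))
E
```

```text
[ 0.42617255 -0.08218757  0.052     ] [ 0.42617629 -0.09618768  0.052     ] [ 0.42616881 -0.06819522  0.052     ] [ 0.41101351 -0.08225044  0.052     ] [ 0.44235476 -0.08226302  0.052     ]
```

Request:
{"op": "play_rows", "data": {"travel": [[0,0,1.5],[0,0,3],[0,1,3],[1.5,2,2],[3,3,0],[3,3,0],[3,3,0],[2.2,2,0],[0,0,0],[0,0,0]], "rotation": [[0,0,0],[0,0,0],[0,0,0],[0,0,0],[0,0,0],[0,0,0],[0,0,0],[0,0,0],[0,0,0],[0,0,0]], "claw": [2.8,2.8,2.8,2.8,2.8,2.8,2.8,2.8,2.8,2.8]}}

```text
time_s: 9.18
position: [0.5556, 0.0637, 0.1222]
tool_rot: [[0.001, 0.004, 1.0], [0.001, 1.0, -0.004], [-1.0, 0.001, 0.001]]
ft_force: [-0.3, 0.4, -1.4]
grip_width: 0.0294
```

Request:
{"op": "play_rows", "data": {"travel": [[0.1,-0.2,-2],[0,-0.1,-3],[0,0,-2],[0,0,0],[0,0,0]], "rotation": [[0,0,0],[0,0,0],[0,0,0],[0,0,0],[0,0,0]], "claw": [2.8,2.8,2.8,2.8,2.8]}}

```text
time_s: 9.6
position: [0.5543, 0.0585, 0.0504]
tool_rot: [[0.0, 0.006, 1.0], [0.001, 1.0, -0.006], [-1.0, 0.001, 0.0]]
ft_force: [0.3, 0.5, -0.7]
grip_width: 0.0291
```

Request:
{"op": "play_rows", "data": {"travel": [[0.5,0.2,-0.5],[0,0,0],[0,0,0]], "rotation": [[0,0,0],[0,0,0],[0,0,0]], "claw": [2.8,2.8,2.8]}}

```text
time_s: 9.85
position: [0.5601, 0.0594, 0.0476]
tool_rot: [[0.003, 0.007, 1.0], [0.0, 1.0, -0.007], [-1.0, 0.0, 0.003]]
ft_force: [-0.6, -0.8, -0.9]
grip_width: 0.0296
```

Request:
{"op": "play_rows", "data": {"travel": [[0,0.1,-0.5],[0,0,0],[0,0,0]], "rotation": [[0,0.003,0],[0,0,0],[0,0,0]], "claw": [2.8,2.8,2.8]}}

```text
time_s: 10.1
position: [0.5612, 0.0604, 0.0442]
tool_rot: [[0.003, 0.007, 1.0], [-0.0, 1.0, -0.007], [-1.0, -0.0, 0.003]]
ft_force: [0.1, -0.2, -0.7]
grip_width: 0.0294
```

```bash
python3 - <<'E'
from h import *
s=env.observe(); print(s['position'],s['tool_rot'].round(4),s['grip_width'],s['ft_force']); w,im=shot('wrist','w10',(120,130,480,400),2.1)
E
```

```text
[0.56121674 0.06039357 0.04419212] [[ 3.5e-03  7.3e-03  1.0e+00]
 [-1.0e-04  1.0e+00 -7.3e-03]
 [-1.0e+00 -0.0e+00  3.5e-03]] 0.02944949565434321 [ 0.06263741 -0.16479609 -0.73437912]
```

View pics/w10.png

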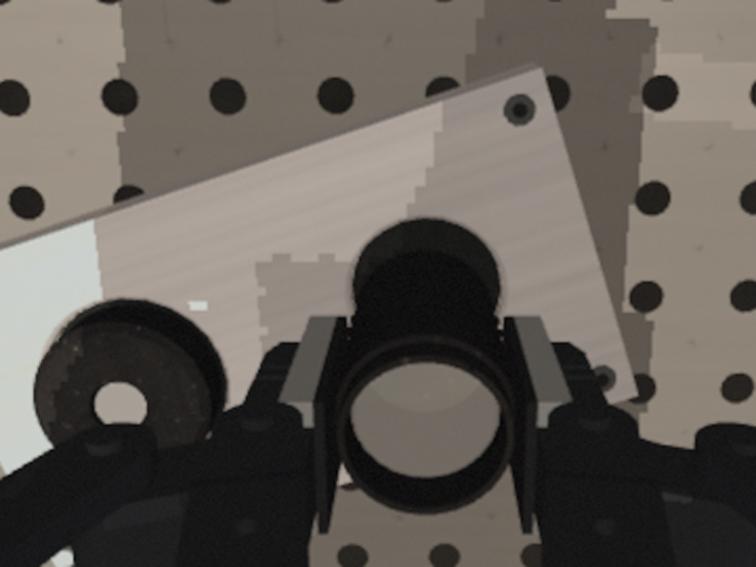

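Request:
{"op": "play_rows", "data": {"travel": [[-0.15,0,-0.25],[0,0,0],[0,0,0]], "rotation": [[0,0.003,0],[0,0,0],[0,0,0]], "claw": [2.8,2.8,2.8]}}

```text
time_s: 10.4
position: [0.5595, 0.0605, 0.0417]
tool_rot: [[0.0, 0.007, 1.0], [-0.0, 1.0, -0.007], [-1.0, -0.0, 0.0]]
ft_force: [0.2, -0.3, -1.7]
grip_width: 0.0295
```

Request:
{"op": "play_rows", "data": {"travel": [[0.05,0,-0.3],[0,0,-0.3],[0,0,-0.1],[0,0,0],[0,0,0]], "rotation": [[0,0,0],[0,0,0],[0,0,0],[0,0,0],[0,0,0]], "claw": [2.8,2.8,2.8,2.8,2.8]}}

```text
time_s: 10.82
position: [0.5601, 0.0605, 0.0348]
tool_rot: [[0.001, 0.007, 1.0], [-0.0, 1.0, -0.007], [-1.0, -0.0, 0.001]]
ft_force: [-1.1, -0.3, 0.6]
grip_width: 0.029
```

Request:
{"op": "play_rows", "data": {"travel": [[0,0,-0.1],[0,0,-0.1],[0,0,0],[0,0,0]], "rotation": [[0,0,0],[0,0,0],[0,0,0],[0,0,0]], "claw": [2.8,2.8,2.8,2.8]}}

```text
time_s: 11.15
position: [0.5604, 0.0605, 0.0351]
tool_rot: [[0.003, 0.007, 1.0], [-0.001, 1.0, -0.007], [-1.0, -0.001, 0.003]]
ft_force: [-0.4, 0.6, -2.5]
grip_width: 0.0292
```

Request:
{"op": "play_rows", "data": {"travel": [[0,0,0],[0,0,0],[0,0,0.5],[0,0,2],[0,0,4],[0,0,3],[0,0,0]], "rotation": [[0,0,0],[0,0,0],[0,0,0],[0,0,0],[0,0,0],[0,0,0],[0,0,0]], "claw": [4.6,4.6,4.6,4.6,6,7,7]}}

```text
time_s: 11.73
position: [0.5592, 0.0605, 0.1323]
tool_rot: [[-0.002, 0.007, 1.0], [-0.0, 1.0, -0.007], [-1.0, -0.0, -0.002]]
ft_force: [0.7, -0.2, 0.0]
grip_width: 0.0701
```

```bash
python3 - <<'E'
from h import *
s=env.observe(); print(s['position'],s['tool_rot'].round(4),s['grip_width'],s['ft_force']); w,im=shot('wrist','w11')
shot('scene','s11',(230,200,400,330),4.4)
E
```

```text
[0.55916216 0.06049366 0.13234682] [[-0.0021  0.007   1.    ]
 [-0.      1.     -0.007 ]
 [-1.     -0.     -0.0021]] 0.07006018214656477 [ 0.70221535 -0.15691297  0.04081554]
```

View pics/w11.png

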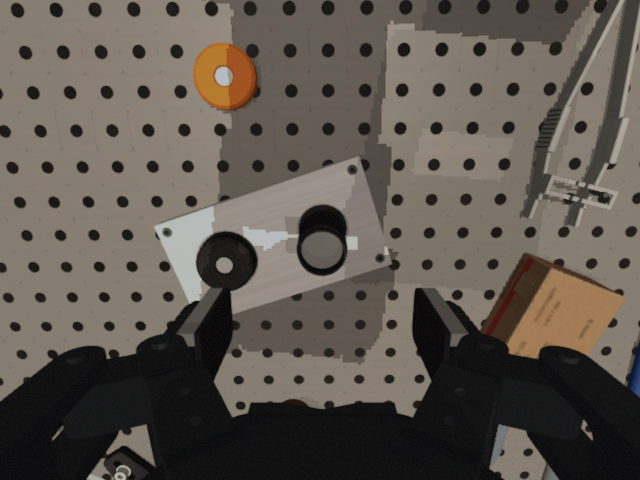

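View pics/s11.png

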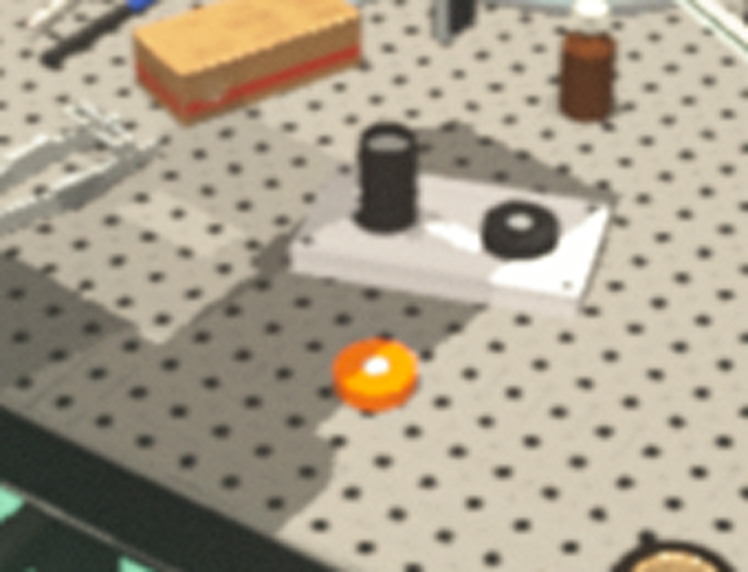

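```bash
python3 - <<'E'
from h import *
w=np.load('pics/w11.npy',allow_pickle=True).item(); s=np.load('pics/s11.npy',allow_pickle=True).item()
for z in (.064,.068): print(proj(w,[.5590,.0606,z]),proj(s,[.559,.0606,z]), proj(w,[.575,.0606,z]),proj(w,[.543,.0606,z]),proj(s,[.5706,.0695,z]))
print(proj(s,[.5815,-.0079,.026]), 230+520/4.4,200+222/4.4)
for n,x0,y0,x1,y1 in(('w11',270,190,380,290),('s11',300,215,370,270)):
    c=cv2.imread(f'pics/{n}_raw.png')[y0:y1,x0:x1]; cv2.imwrite(f'pics/{n}c.png',cv2.resize(c,None,fx=6,fy=6,interpolation=cv2.INTER_CUBIC))
E
```

```text
(np.float64(322.33865693005754), np.float64(249.26026402150606)) (np.float64(317.56576385761065), np.float64(230.82974811810436)) (np.float64(322.534882192757), np.float64(275.2390148417869)) (np.float64(322.1349374604951), np.float64(222.28933650587612)) (np.float64(317.19026730997183), np.float64(227.21393141288024))
(np.float64(322.3389804707108), np.float64(251.31284437469645)) (np.float64(317.55906099668016), np.float64(229.35145477351338)) (np.float64(322.5386316808934), np.float64(277.70755220690154)) (np.float64(322.13156566143425), np.float64(223.89175693966232)) (np.float64(317.1828801810564), np.float64(225.7439511429674))
(np.float64(348.363228710883), np.float64(249.62043453896268)) 348.1818181818182 250.45454545454544
```

View pics/w11c.png

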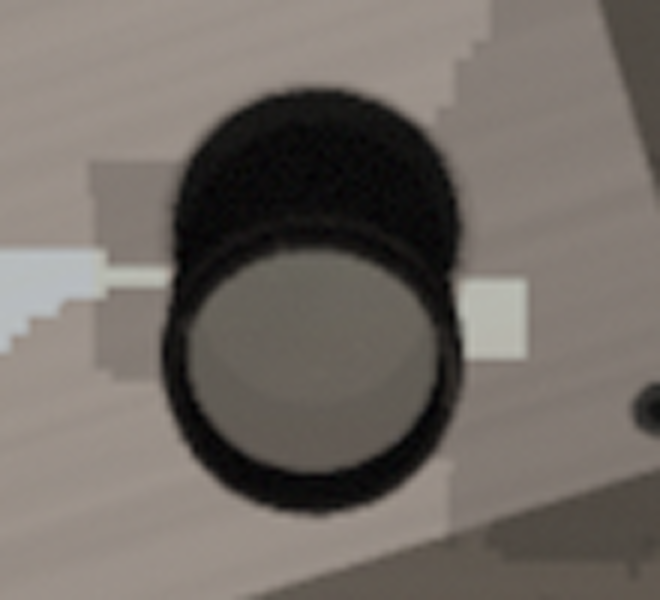

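View pics/s11c.png

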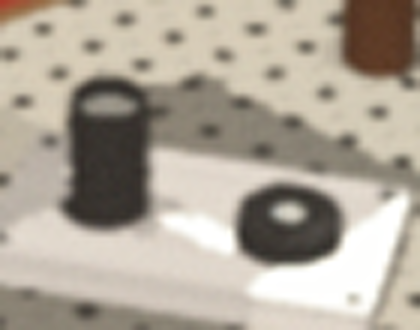

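Request:
{"op": "play_rows", "data": {"travel": [[0,2,1],[-0.5,3,1],[-1,4,0],[-1,4,0],[-1,3,0],[0,1,0],[0,0,0],[0,0,0]], "rotation": [[0,0,0],[0,0,-0.05],[0,0,-0.05],[0,0,-0.05],[0,0,-0.04],[0,0,0],[0,0,0],[0,0,0]], "claw": [7,7,7,7,7,7,7,7]}}

```text
time_s: 12.5
position: [0.5165, 0.235, 0.1375]
tool_rot: [[-0.027, 0.208, 0.978], [0.001, 0.978, -0.208], [-1.0, -0.005, -0.026]]
ft_force: [0.9, -0.3, 0.4]
grip_width: 0.0701
```

```bash
python3 - <<'E'
from h import *
s=env.observe(); print(s['position'],s['tool_rot'].round(4),s['grip_width'],s['ft_force']); w,im=shot('wrist','w12')
E
```

```text
[0.5164785  0.23503222 0.13748484] [[-0.0266  0.2079  0.9778]
 [ 0.001   0.9781 -0.2079]
 [-0.9996 -0.0045 -0.0262]] 0.07010355750274569 [ 0.88418034 -0.33326542  0.43508101]
```

View pics/w12.png

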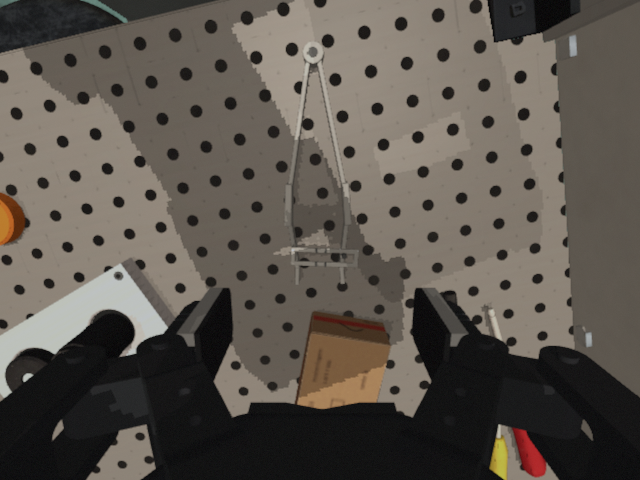

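```bash
python3 - <<'E'
from h import *
c=cv2.imread('pics/w12_raw.png')[160:300,250:390]; cv2.imwrite('pics/w12c.png',cv2.resize(c,None,fx=4.2,fy=4.2,interpolation=cv2.INTER_CUBIC))
w=np.load('pics/w12.npy',allow_pickle=True).item()
print(onz(w,313,52,.018))
E
```

```text
[0.39973615 0.25354807 0.018     ]
```

View pics/w12c.png

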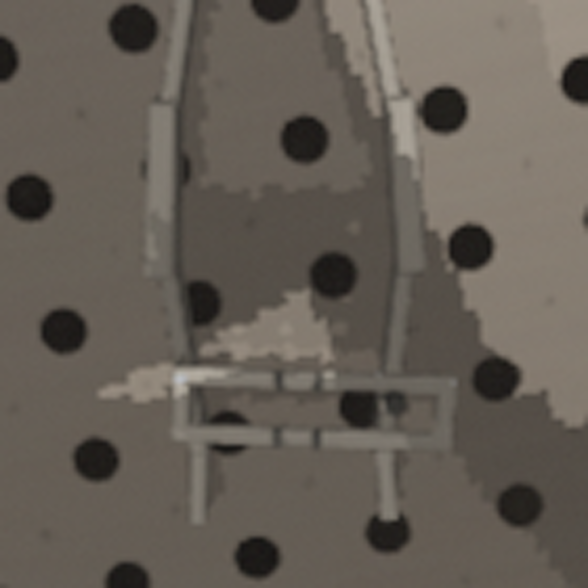

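```bash
python3 - <<'E'
from h import *
w=np.load('pics/w12.npy',allow_pickle=True).item()
f=lambda u,v,z=.018:onz(w,250+u/4.2,160+v/4.2,z)[:2]
h=onz(w,313,52,.018)[:2]
a0,a1,b0,b1=f(152,100),f(148,275),f(413,97),f(422,272)
print(h,a0,a1,b0,b1, 'len',np.linalg.norm(a1-a0),np.linalg.norm(b1-b0))
ang=lambda d:np.degrees(np.arctan2(d[1],d[0]))
print('fixed ang',ang(a1-a0),'mov',ang(b1-b0))
fr=f(455,380,.025)-f(180,375,.025); fr2=f(452,443,.025)-f(178,433,.025); print('frame y ang-90',ang(fr)-90,ang(fr2)-90)
# from hinge: fixed land centre at (100,-17): 
am=(a0+a1)/2-h; bm=(b0+b1)/2-h; print(np.linalg.norm(am),'exp',np.hypot(100,17),'axis ang',ang(am)+np.degrees(np.arctan2(17,100)))
print(np.linalg.norm(bm),'exp',np.hypot(100,29),'axis', ang(bm)-np.degrees(np.arctan2(29,100)))
t=f(198,522,.012)-h; print('fixed tip',np.linalg.norm(t),ang(t))
E
```

```text
[0.39973615 0.25354807] [0.47764506 0.21757663] [0.50608336 0.21016615] [0.48606368 0.25956388] [0.51513853 0.25540435] len 0.029387957973488765 0.029370881416008222
fixed ang -14.605382675182716 mov -8.141655189960224
frame y ang-90 -13.020461710843861 -14.116578719774608
0.10030862099097401 exp 101.43470806385751 axis ang -13.651988608324256
0.10094172445875718 exp 104.12012293500234 axis -13.937443482892736
fixed tip 0.16000408465615268 -16.675410090225927
```

Request:
{"op": "play_rows", "data": {"travel": [[-0.8,0,-2],[-1,0,-3],[0,0,-3],[0,0,-0.5],[0,0,0]], "rotation": [[0,-0.026,-0.03],[0,0,0],[0,0,0],[0,0,0],[0,0,0]], "claw": [7,7,7,7,7], "squeeze": 20}}

```text
time_s: 12.97
position: [0.5011, 0.2276, 0.0498]
tool_rot: [[0.003, 0.245, 0.969], [0.001, 0.969, -0.245], [-1.0, 0.001, 0.003]]
ft_force: [0.7, -1.0, 0.1]
grip_width: 0.0698
```

```bash
python3 - <<'E'
from h import *
s=env.observe(); print(s['position'],s['tool_rot'].round(4),s['grip_width'],s['ft_force']); w,im=shot('wrist','w13')
E
```

```text
[0.50105827 0.22761861 0.04977359] [[ 2.900e-03  2.452e-01  9.695e-01]
 [ 6.000e-04  9.695e-01 -2.452e-01]
 [-1.000e+00  1.300e-03  2.700e-03]] 0.06983858008681551 [ 0.70196659 -0.97879734  0.10888822]
```

View pics/w13.png

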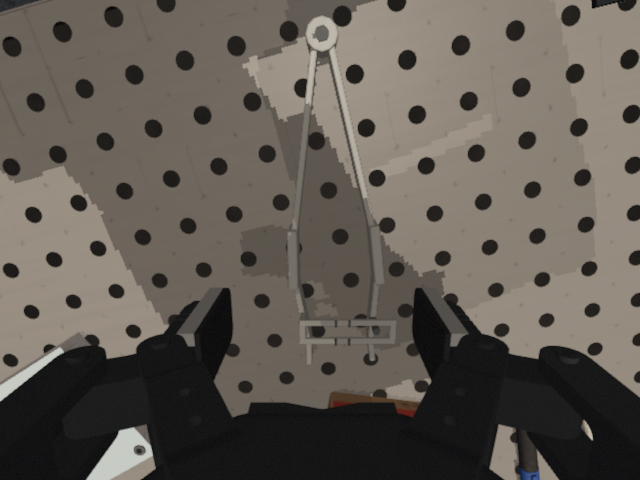

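```bash
python3 - <<'E'
from h import *
w=np.load('pics/w13.npy',allow_pickle=True).item()
f=lambda u,v,z=.018:onz(w,u,v,z)[:2]
h=f(321.5,34); a0,a1,b0,b1=f(289,232),f(289.5,287),f(378.5,226),f(383,284)
ang=lambda d:np.degrees(np.arctan2(d[1],d[0]))
print(h,a0,a1,b0,b1,np.linalg.norm(a1-a0),ang(a1-a0),ang(b1-b0))
am=(a0+a1)/2; bm=(b0+b1)/2; print(am,bm,(am+bm)/2,np.linalg.norm(am-bm))
am-=h; print(np.linalg.norm(am),ang(am)+np.degrees(np.arctan2(17,100)))
fr=f(395,321,.025)-f(300,320,.025);print(ang(fr)-90)
E
```

```text
[0.39980129 0.25329643] [0.4781312  0.21757435] [0.50512655 0.21032892] [0.48566903 0.25916599] [0.51488127 0.25521798] 0.027950766942074563 -15.023856012411796 -7.696842194269962
[0.49162887 0.21395163] [0.50027515 0.25719199] [0.49595201 0.23557181] 0.04409633238452814
0.09990154608223223 -13.545337229289078
-14.904308946845774
```

Request:
{"op": "play_rows", "data": {"travel": [[-0.4,0.5,-1],[0,0.25,-1.5],[0,0,-1],[0,0,0],[0,0,0]], "rotation": [[0,0.003,0],[0,0,0],[0,0,0],[0,0,0],[0,0,0]], "claw": [7,7,7,7,7]}}

```text
time_s: 13.43
position: [0.501, 0.2351, 0.0179]
tool_rot: [[0.009, 0.247, 0.969], [0.003, 0.969, -0.248], [-1.0, 0.005, 0.008]]
ft_force: [0.3, -0.1, 0.9]
grip_width: 0.0705
```

Request:
{"op": "play_rows", "data": {"travel": [[-0.4,0,-0.9],[-0.1,0,-0.3],[0,0,0],[0,0,0]], "rotation": [[-0.003,0.009,0],[0,0,0],[0,0,0],[0,0,0]], "claw": [7,6.5,6.2,6]}}

```text
time_s: 13.77
position: [0.4963, 0.2353, 0.0065]
tool_rot: [[0.002, 0.247, 0.969], [-0.0, 0.969, -0.247], [-1.0, 0.0, 0.002]]
ft_force: [-0.5, 0.2, -0.7]
grip_width: 0.0599
```

Request:
{"op": "play_rows", "data": {"travel": [[0.1,0,-0.35],[0,0,0],[0,0,0],[0,0,0],[0,0,0],[0,0,0]], "rotation": [[0,0,0],[0,0,0],[0,0,0],[0,0,0],[0,0,0],[0,0,0]], "claw": [6,5.5,5,4.6,4.4,4.4]}}

```text
time_s: 14.27
position: [0.4981, 0.2355, 0.0038]
tool_rot: [[0.004, 0.247, 0.969], [0.001, 0.969, -0.247], [-1.0, 0.002, 0.004]]
ft_force: [-0.6, -0.0, -0.5]
grip_width: 0.0442
```

```bash
python3 - <<'E'
from h import *
s=env.observe(); print(s['position'],s['tool_rot'].round(4),s['grip_width'],s['ft_force']); w,im=shot('wrist','w14')
E
```

```text
[0.49813917 0.23553332 0.00376451] [[ 4.100e-03  2.474e-01  9.689e-01]
 [ 7.000e-04  9.689e-01 -2.474e-01]
 [-1.000e+00  1.700e-03  3.800e-03]] 0.04417541320355113 [-0.56809485 -0.00764253 -0.49835654]
```

View pics/w14.png

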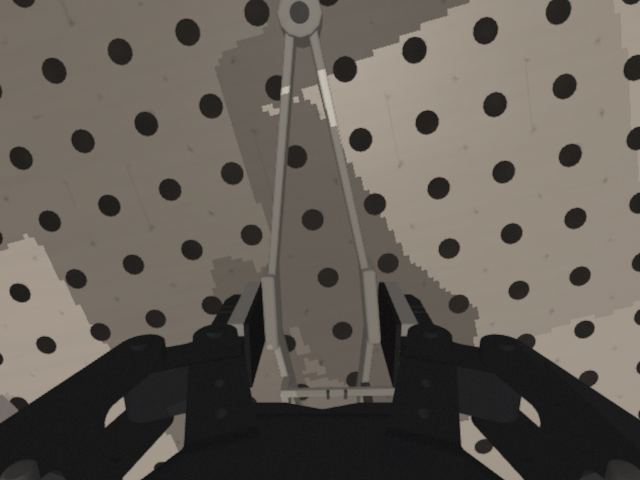

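Request:
{"op": "play_rows", "data": {"travel": [[0,0,0],[0,0,0],[0,0,0],[0,0,0]], "rotation": [[0,0,0],[0,0,0],[0,0,0],[0,0,0]], "claw": [4.1,3.9,3.7,3.7]}}

```text
time_s: 14.65
position: [0.4986, 0.2357, 0.0046]
tool_rot: [[0.006, 0.247, 0.969], [0.001, 0.969, -0.247], [-1.0, 0.002, 0.005]]
ft_force: [-0.4, -0.4, -0.0]
grip_width: 0.0373
```

```bash
python3 - <<'E'
from h import *
s=env.observe(); print(s['position'],s['tool_rot'].round(4),s['grip_width'],s['ft_force']); w,im=shot('wrist','w15')
E
```

```text
[0.4986326  0.23566983 0.00455193] [[ 0.0058  0.2474  0.9689]
 [ 0.0011  0.9689 -0.2474]
 [-1.      0.0025  0.0053]] 0.037273790802196935 [-0.35090841 -0.37175106 -0.00825976]
```

View pics/w15.png

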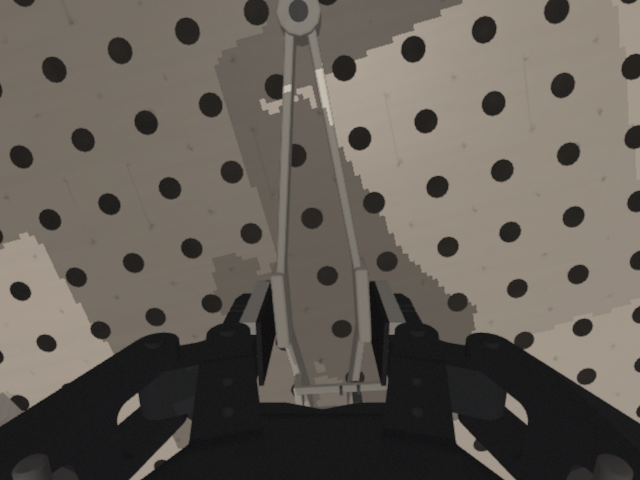

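```bash
for n in w14 w15; do python3 - $n <<'E'
import sys; from h import *
n=sys.argv[1]
c=cv2.imread(f'pics/{n}_raw.png')[255:410,240:410]; cv2.imwrite(f'pics/{n}c.png',cv2.resize(c,None,fx=4.5,fy=4.5,interpolation=cv2.INTER_CUBIC))
E
done
```

```text
(no output)
```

View pics/w15c.png

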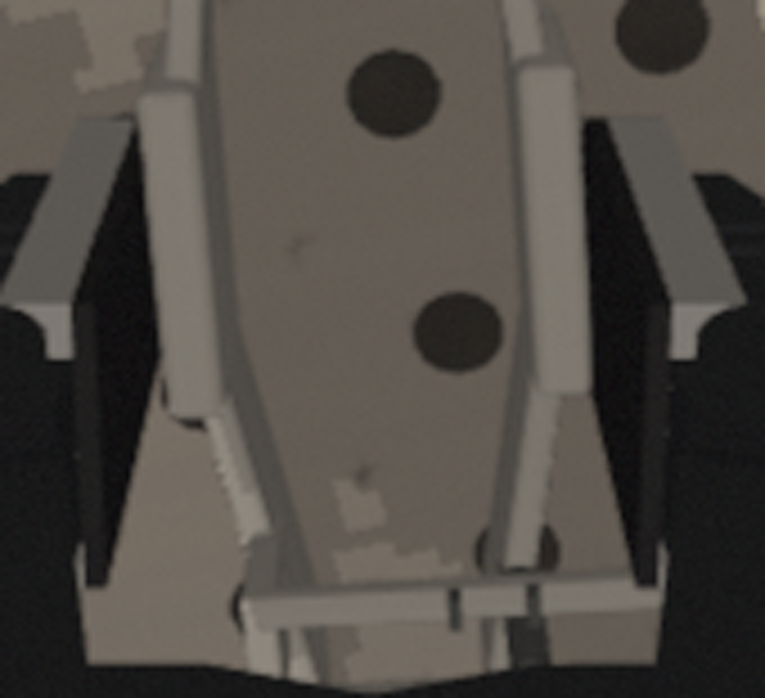

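Request:
{"op": "play_rows", "data": {"travel": [[0,0,-0.05],[0,0,0],[0,0,0]], "rotation": [[0,0.005,0.07],[0,0,0],[0,0,0]], "claw": [3.75,3.75,3.7]}}

```text
time_s: 14.95
position: [0.4987, 0.2357, 0.0041]
tool_rot: [[0.001, 0.178, 0.984], [0.001, 0.984, -0.178], [-1.0, 0.001, 0.0]]
ft_force: [-0.3, 0.9, 3.7]
grip_width: 0.0373
```

```bash
python3 - <<'E'
from h import *
s=env.observe(); print(s['position'],s['tool_rot'].round(4),s['grip_width'],s['ft_force']); w,im=shot('wrist','w16',(240,255,410,410),4.5)
E
```

```text
[0.49865141 0.23570403 0.00409876] [[ 7.000e-04  1.785e-01  9.839e-01]
 [ 1.400e-03  9.839e-01 -1.785e-01]
 [-1.000e+00  1.500e-03  4.000e-04]] 0.037254010154391594 [-0.33575953  0.91933546  3.67447212]
```

View pics/w16.png

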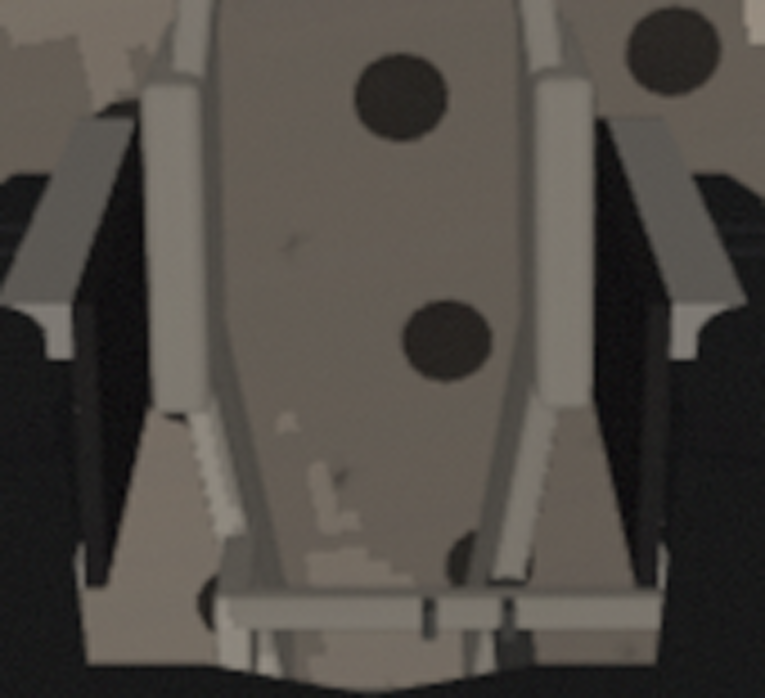

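Request:
{"op": "play_rows", "data": {"travel": [[0,0,0.02],[0,0,0],[0,0,0]], "rotation": [[0,0,0],[0,0,0],[0,0,0]], "claw": [3.55,3.5,3.5]}}

```text
time_s: 15.25
position: [0.4987, 0.2358, 0.0043]
tool_rot: [[0.001, 0.181, 0.983], [0.002, 0.983, -0.181], [-1.0, 0.002, 0.001]]
ft_force: [0.1, 0.8, 1.7]
grip_width: 0.0347
```

```bash
python3 - <<'E'
from h import *
s=env.observe(); print(s['position'],s['tool_rot'].round(4),s['grip_width'],s['ft_force']); w,im=shot('wrist','w17',(240,255,410,410),4.5)
E
```

```text
[0.49867969 0.23579706 0.00430862] [[ 1.100e-03  1.813e-01  9.834e-01]
 [ 1.500e-03  9.834e-01 -1.813e-01]
 [-1.000e+00  1.700e-03  8.000e-04]] 0.03471175174186314 [0.09301476 0.80975906 1.7084026 ]
```

View pics/w17.png

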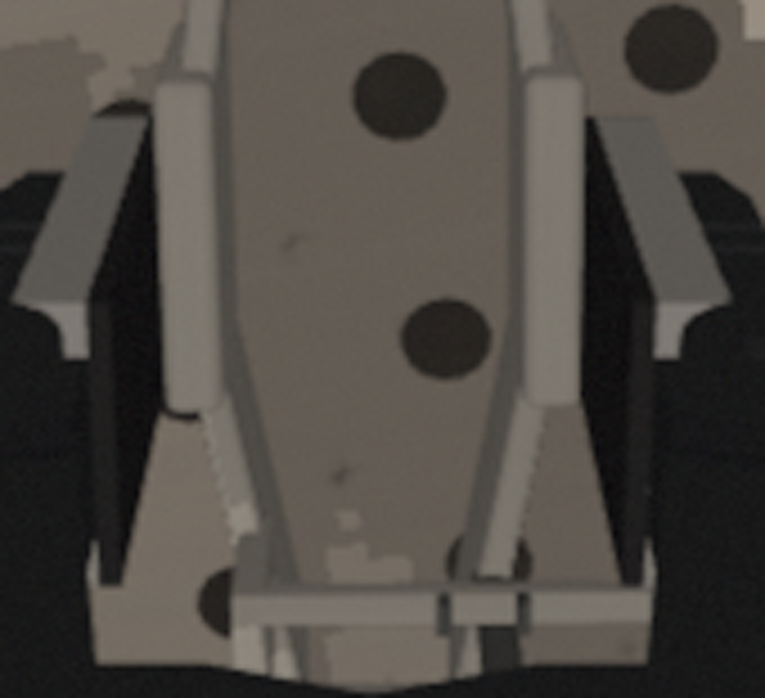

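Request:
{"op": "play_rows", "data": {"travel": [[0,0,0],[0,0,0],[0,0,1],[0,0,1.5],[0,0,2],[0,0,2],[0,0,2],[0,0,0],[0,0,0]], "rotation": [[0,0,0],[0,0,0],[0,0,0],[0,0,0],[0,0,0],[0,0,0],[0,0,0],[0,0,0],[0,0,0]], "claw": [3.4,3.4,3.4,3.4,3.4,3.4,3.4,3.4,3.4]}}

```text
time_s: 16.05
position: [0.4961, 0.2347, 0.0935]
tool_rot: [[-0.005, 0.183, 0.983], [-0.001, 0.983, -0.183], [-1.0, -0.002, -0.005]]
ft_force: [-0.6, 0.2, -1.3]
grip_width: 0.0343
```

```bash
python3 - <<'E'
from h import *
s=env.observe(); print(s['position'],s['tool_rot'].round(4),s['grip_width'],s['ft_force']); w,im=shot('wrist','w18',(160,0,480,420),1.4); 
c=cv2.imread('pics/w18_raw.png')[255:410,240:410]; cv2.imwrite('pics/w18c.png',cv2.resize(c,None,fx=4.5,fy=4.5,interpolation=cv2.INTER_CUBIC))
print([proj(env.camera_info(n),s['position']) for n in('scene','top')])
shot('scene','s18',(200,150,320,270),5); shot('top','t18',(160,200,290,330),4.6)
E
```

```text
[0.49613984 0.23465707 0.09351506] [[-0.0054  0.1825  0.9832]
 [-0.001   0.9832 -0.1826]
 [-1.     -0.002  -0.0052]] 0.03434894624725158 [-0.59886831  0.19111243 -1.347317  ]
[(np.float64(238.87572624488843), np.float64(209.0919357775327)), (np.float64(205.07236357361057), np.float64(266.6396823776426))]
```

View pics/w18.png

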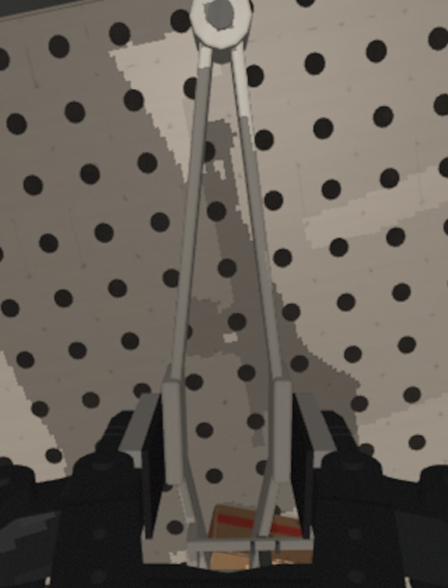

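View pics/w18c.png

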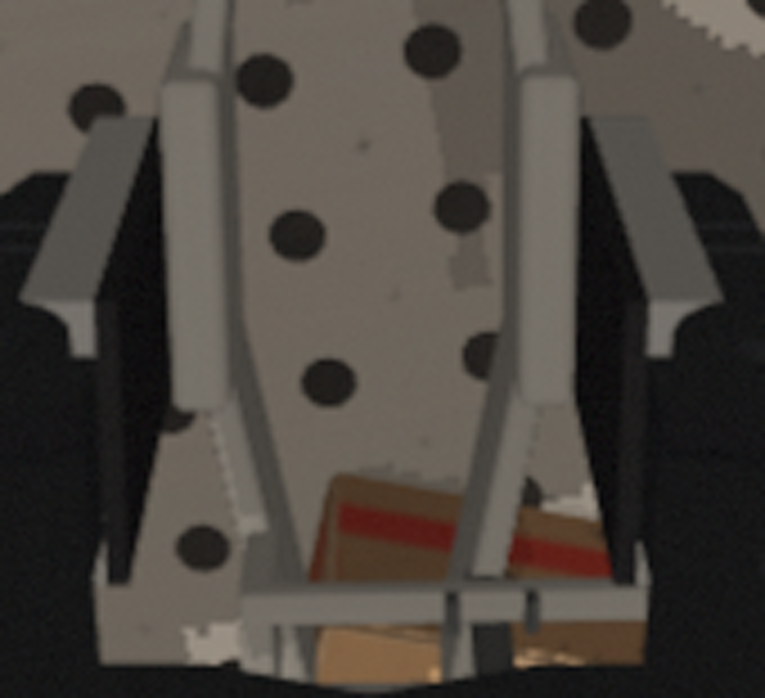

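View pics/s18.png

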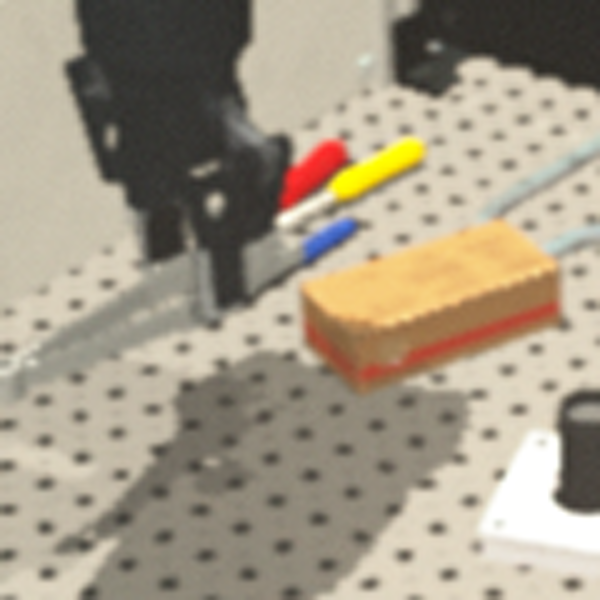

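View pics/t18.png

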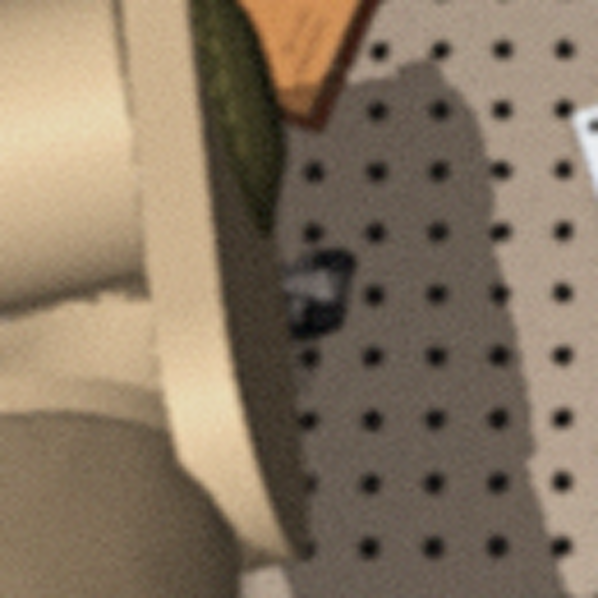

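```bash
cat > pin.py <<'E'
from h import *
def plane(w,s,u,v,d):
    # hit plane tool z = d; return tool y (mm), height above TCP (mm)
    R=s['tool_rot']; p=s['position']; e,dr=ray(w,u,v)
    k=(d-R[:,2]@(e-p))/(R[:,2]@dr); q=R.T@(e+k*dr-p); return q*1000
E
python3 - <<'E'
from pin import *
s=env.observe(); w=env.camera_info('wrist')
c=lambda u,v:(240+u/4.5,255+v/4.5)
for nm,u,v,d in(('r1',452,605,.0285),('r2',532,605,.0285),('pin',493,655,.0346),('pinl',475,655,.0346),('pinr',512,655,.0346),('bartop',400,588,.0285),('bartopfar',400,588,.033),('fixl',175,300,.0)):
    print(nm,plane(w,s,*c(u,v),d).round(2))
# predicted pixel for pin top / far bar
R=s['tool_rot'];p=s['position']
for hgt in (.0207,.025):
  for d in (.0285,.035,.0415): print(hgt,d,proj(w,p+R@np.array([-hgt,0,d])))
E
```

```text
r1 [-18.84   7.1   28.5 ]
r2 [-18.84  13.81  28.5 ]
pin [-17.35  10.76  34.6 ]
pinl [-17.35   9.21  34.6 ]
pinr [-17.35  12.38  34.6 ]
bartop [-16.61   2.78  28.5 ]
bartopfar [-10.54   2.9   33.  ]
fixl [-19.4  -15.22  -0.  ]
0.0207 0.0285 (np.float64(321.61805769645736), np.float64(392.67537959989596))
0.0207 0.035 (np.float64(321.6305306557073), np.float64(407.4695112219815))
0.0207 0.0415 (np.float64(321.64271324350705), np.float64(421.91923432270164))
0.025 0.0285 (np.float64(321.59643180553905), np.float64(400.48224155489936))
0.025 0.035 (np.float64(321.60953771694227), np.float64(415.6213747505914))
0.025 0.0415 (np.float64(321.62232956270486), np.float64(430.39771886433607))
```

Request:
{"op": "play_rows", "data": {"travel": [[0,0,1],[0,-0.5,1.5],[0.1,-1.5,1.5],[0.2,-2,0.5],[0.2,-2,0.2],[0.2,-2,0],[0.2,-2,0],[0.2,-2,0],[0.2,-2,0],[0.2,-1.5,0],[0,-0.5,0],[0,0,0]], "rotation": [[0,-0.005,0],[0,0,0],[0,0,0],[0,0,0],[0,0,0],[0,0,0],[0,0,0],[0,0,0],[0,0,0],[0,0,0],[0,0,0],[0,0,0]], "claw": [3.4,3.4,3.4,3.4,3.4,3.4,3.4,3.4,3.4,3.4,3.4,3.4]}}

```text
time_s: 17.2
position: [0.5074, 0.0678, 0.1391]
tool_rot: [[-0.014, 0.18, 0.984], [-0.004, 0.984, -0.18], [-1.0, -0.006, -0.013]]
ft_force: [0.3, -0.6, -0.9]
grip_width: 0.0339
```

Request:
{"op": "play_rows", "data": {"travel": [[0.1,-0.7,0.3],[0.2,-1,0.4],[0.1,-0.8,0.3],[0,-0.3,0.1],[0,0,0],[0,0,0],[0,0,0]], "rotation": [[0.004,-0.014,0],[0,0,0],[0,0,0],[0,0,0],[0,0,0],[0,0,0],[0,0,0]], "claw": [3.4,3.4,3.4,3.4,3.4,3.4,3.4]}}

```text
time_s: 17.78
position: [0.5113, 0.0394, 0.1516]
tool_rot: [[0.001, 0.178, 0.984], [0.001, 0.984, -0.178], [-1.0, 0.001, 0.001]]
ft_force: [-0.7, -0.7, -0.5]
grip_width: 0.0344
```

```bash
python3 - <<'E'
from pin import *
s=env.observe(); print(s['position'],s['tool_rot'].round(4),s['grip_width'],s['ft_force']); print('tip xy',s['position']+s['tool_rot'][:,2]*.06)
w,im=shot('wrist','w19',(160,0,480,420),1.4); 
np.save('pics/s19.npy',s,allow_pickle=True)
c=cv2.imread('pics/w19_raw.png')[360:412,270:400]; cv2.imwrite('pics/w19c.png',cv2.resize(c,None,fx=6,fy=6,interpolation=cv2.INTER_CUBIC))
shot('scene','s19',(240,110,400,270),4.5)
E
```

```text
[0.5113458  0.03943119 0.15159721] [[ 1.100e-03  1.782e-01  9.840e-01]
 [ 1.100e-03  9.840e-01 -1.782e-01]
 [-1.000e+00  1.300e-03  9.000e-04]] 0.034381592094969 [-0.67102959 -0.72158149 -0.52858131]
tip xy [0.57038583 0.02874133 0.15165026]
```

View pics/w19.png

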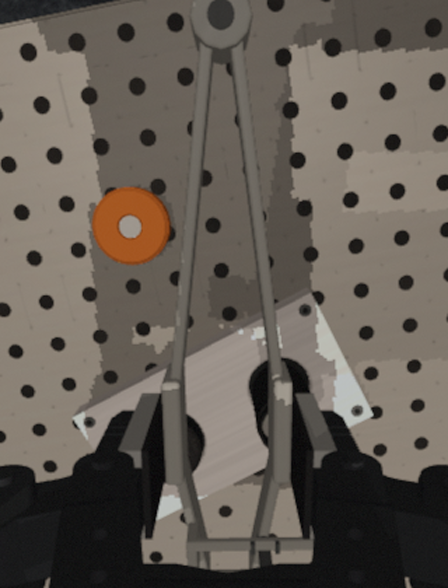

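View pics/w19c.png

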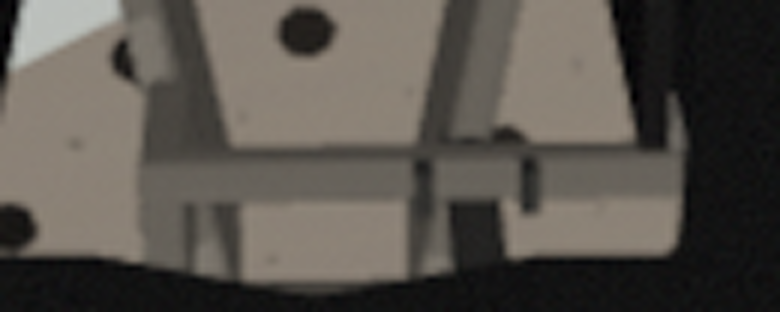

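View pics/s19.png

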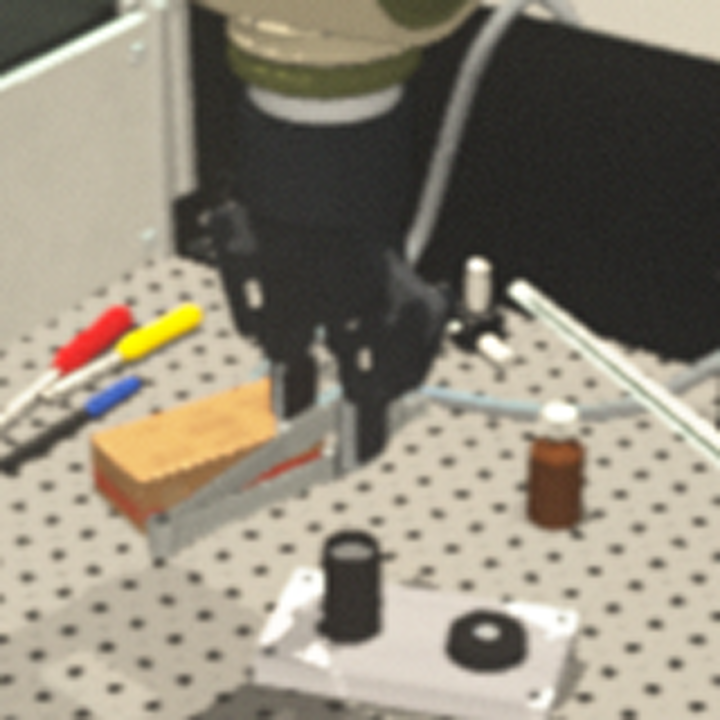

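```bash
python3 - <<'E'
from pin import *
s=np.load('pics/s19.npy',allow_pickle=True).item(); w=np.load('pics/w19.npy',allow_pickle=True).item()
g=cv2.imread('pics/w19_raw.png',0)
for v in (388,390,392,394,396,398,400,402): print(v,g[v,334:366].tolist())
for n in('w17','w19'):
    i=cv2.imread(f'pics/{n}_raw.png'); cv2.imwrite(f'pics/{n}h.png',cv2.resize(i[0:60,270:370],None,fx=5,fy=5))
E
```

```text
388 [99, 97, 98, 98, 81, 45, 35, 44, 76, 98, 99, 98, 100, 99, 98, 99, 98, 98, 98, 98, 98, 98, 78, 36, 37, 55, 84, 98, 98, 99, 99, 98]
390 [99, 99, 98, 98, 89, 65, 48, 55, 81, 98, 100, 99, 98, 100, 98, 99, 99, 98, 99, 99, 99, 98, 81, 46, 48, 62, 87, 100, 98, 100, 98, 98]
392 [96, 98, 101, 98, 84, 61, 50, 51, 78, 95, 95, 91, 91, 90, 91, 90, 91, 91, 90, 95, 104, 100, 79, 46, 47, 63, 90, 104, 103, 104, 101, 103]
394 [131, 131, 130, 112, 72, 54, 48, 50, 74, 89, 71, 29, 35, 35, 36, 34, 35, 35, 33, 91, 127, 132, 107, 45, 48, 72, 113, 132, 131, 132, 131, 132]
396 [131, 130, 130, 113, 75, 61, 57, 66, 83, 96, 79, 30, 34, 33, 36, 35, 34, 34, 34, 72, 115, 131, 126, 120, 121, 125, 131, 132, 132, 132, 131, 131]
398 [132, 131, 132, 114, 75, 68, 66, 77, 93, 97, 81, 41, 32, 34, 35, 33, 33, 35, 31, 61, 108, 130, 130, 130, 130, 130, 130, 131, 131, 131, 132, 131]
400 [130, 130, 130, 114, 75, 66, 71, 83, 96, 99, 86, 54, 32, 33, 34, 33, 36, 35, 34, 43, 98, 131, 131, 131, 131, 131, 131, 131, 131, 131, 132, 132]
402 [130, 130, 130, 114, 75, 66, 81, 100, 104, 106, 92, 56, 31, 35, 33, 35, 34, 33, 33, 33, 81, 113, 114, 110, 101, 87, 86, 87, 86, 87, 86, 87]
```

View pics/w17h.png

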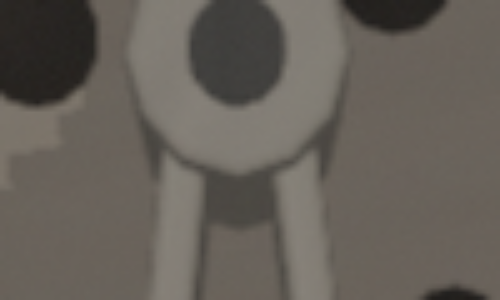

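View pics/w19h.png

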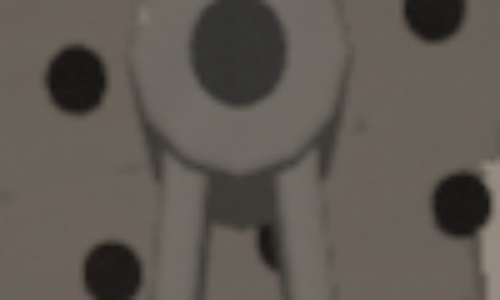

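```bash
python3 - <<'E'
from pin import *
s=np.load('pics/s19.npy',allow_pickle=True).item(); w=np.load('pics/w19.npy',allow_pickle=True).item()
print(plane(w,s,340.2,390,.0282),plane(w,s,358.0,390,.0282))
for u,v in((348.6,394),(349,398),(349.4,402)): print(plane(w,s,u,v,.0346),plane(w,s,u,v,.0330))
E
```

```text
Traceback (most recent call last):
  File "pin.py", line 4, in plane
    R=s['tool_rot']; p=s['position']; e,dr=ray(w,u,v)
      ~^^^^^^^^^^^^
KeyError: 'tool_rot'
```

```bash
python3 - <<'E'
from pin import *
s=env.observe(); w=np.load('pics/w19.npy',allow_pickle=True).item()
print(s['position'],s['grip_width'])
print(plane(w,s,340.2,390,.0282),plane(w,s,358.0,390,.0282))
for u,v in((348.6,394),(349,398),(349.4,402)): print(plane(w,s,u,v,.0346),plane(w,s,u,v,.0330))
E
```

```text
[0.51127567 0.03954088 0.1514933 ] 0.034202487414954824
[-19.77245252   6.86046417  28.2       ] [-19.77376025  13.5358355   28.2       ]
[-13.73665859  10.52433856  34.6       ] [-15.81357458  10.35815791  33.        ]
[-16.0908913   10.52320664  34.6       ] [-18.12992267  10.35704421  33.        ]
[-18.37508854  10.5221084   34.6       ] [-20.37736231  10.35596364  33.        ]
```

Request:
{"op": "play_rows", "data": {"travel": [[0,-0.2,-0.1],[0,0,0],[0,0,0],[0,0,0],[0,0,0],[0,0,0]], "rotation": [[0,0,0],[0,0,0],[0,0,0],[0,0,0],[0,0,0],[0,0,0]], "claw": [3.38,3.38,3.38,3.38,3.38,3.38]}}

```text
time_s: 18.38
position: [0.511, 0.0381, 0.1499]
tool_rot: [[-0.0, 0.177, 0.984], [0.001, 0.984, -0.177], [-1.0, 0.001, -0.0]]
ft_force: [0.5, -0.4, -0.7]
grip_width: 0.034
```

```bash
python3 - <<'E'
from pin import *
s=env.observe(); print(s['position'],s['tool_rot'].round(4),s['grip_width'],s['qvel'].round(2)); print('tip xy',s['position']+s['tool_rot'][:,2]*.06)
w,im=shot('wrist','w20'); g=cv2.imread('pics/w20_raw.png',0)
def cen(v,a,b,t):
    r=np.clip(t-g[v,a:b].astype(float),0,None); return a+(r*np.arange(b-a)).sum()/r.sum()
r1=np.mean([cen(v,336,345,75) for v in(388,389,390,391)]);r2=np.mean([cen(v,354,363,75) for v in(388,389,390,391)])
p=[cen(v,342,356,60) for v in(395,398,401)]
print(r1,r2,p); A=plane(w,s,r1,389.5,.0282)[1];B=plane(w,s,r2,389.5,.0282)[1]; print((A+B)/2,[plane(w,s,u,v,.0346)[1] for u,v in zip(p,(395,398,401))])
c=cv2.imread('pics/w20_raw.png')[260:412,240:410]; cv2.imwrite('pics/w20c.png',cv2.resize(c,None,fx=4.5,fy=4.5,interpolation=cv2.INTER_CUBIC))
E
```

```text
[0.51100427 0.03812298 0.14993792] [[-2.000e-04  1.767e-01  9.843e-01]
 [ 1.300e-03  9.843e-01 -1.767e-01]
 [-1.000e+00  1.300e-03 -4.000e-04]] 0.03401596554725646 [-0.05  0.08  0.1  -0.05 -0.04 -0.04]
tip xy [0.57005969 0.0275184  0.14991175]
340.3966793030546 357.9724860570398 [np.float64(348.30731707317074), np.float64(348.4835680751174), np.float64(348.57894736842104)]
10.392434710210605 [np.float64(10.513641676708007), np.float64(10.46635294541225), np.float64(10.389006202210444)]
```

View pics/w20c.png

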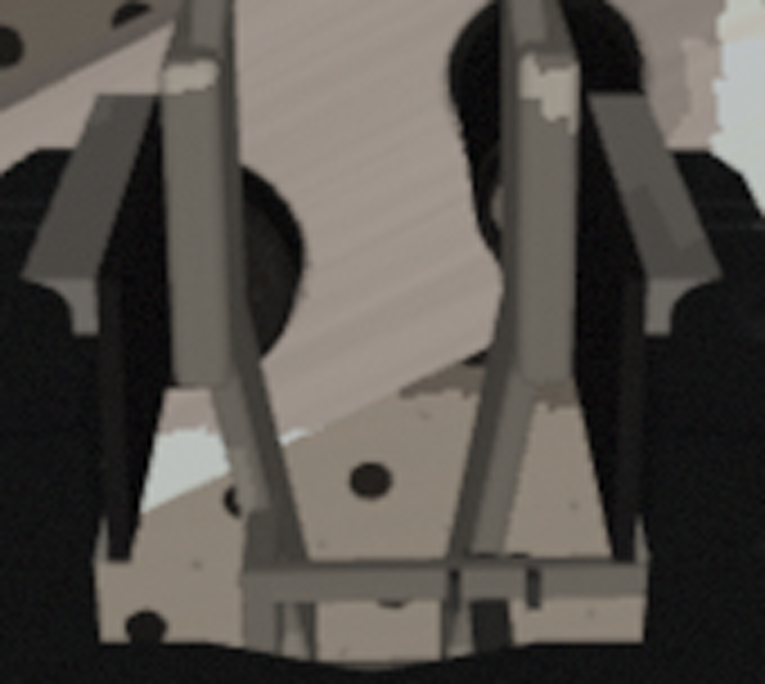

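Request:
{"op": "play_rows", "data": {"travel": [[0,-0.1,0],[0,0,0],[0,0,0],[0,0,0],[0,0,0],[0,0,0]], "rotation": [[0,0,0],[0,0,0],[0,0,0],[0,0,0],[0,0,0],[0,0,0]], "claw": [3.38,3.38,3.38,3.38,3.38,3.38]}}

```text
time_s: 18.93
position: [0.511, 0.037, 0.15]
tool_rot: [[-0.0, 0.177, 0.984], [0.001, 0.984, -0.177], [-1.0, 0.001, -0.0]]
ft_force: [-0.1, -0.3, -0.7]
grip_width: 0.0339
```

```bash
python3 - <<'E'
from pin import *
s=env.observe(); print(s['position'],s['tool_rot'].round(4),s['grip_width'],s['qvel'].round(2)); print('tip xy',s['position']+s['tool_rot'][:,2]*.06)
w,im=shot('wrist','w21'); g=cv2.imread('pics/w21_raw.png',0)
def cen(v,a,b,t):
    r=np.clip(t-g[v,a:b].astype(float),0,None); return a+(r*np.arange(b-a)).sum()/r.sum()
r1=np.mean([cen(v,336,345,75) for v in(388,389,390,391)]);r2=np.mean([cen(v,354,363,75) for v in(388,389,390,391)])
p=[cen(v,342,356,60) for v in(395,398,401)]
A=plane(w,s,r1,389.5,.0282)[1];B=plane(w,s,r2,389.5,.0282)[1]; print((A+B)/2,[plane(w,s,u,v,.0346)[1] for u,v in zip(p,(395,398,401))])
shot('scene','s21')
E
```

```text
[0.51103119 0.03700558 0.15000787] [[-1.000e-04  1.768e-01  9.843e-01]
 [ 1.300e-03  9.843e-01 -1.768e-01]
 [-1.000e+00  1.300e-03 -3.000e-04]] 0.033923419339543445 [ 0.07 -0.04  0.03 -0.02  0.03  0.  ]
tip xy [0.57008651 0.02640043 0.14999079]
10.382321397541796 [np.float64(10.497737171110325), np.float64(10.438443678285381), np.float64(10.382519547385087)]
```

View pics/s21.png

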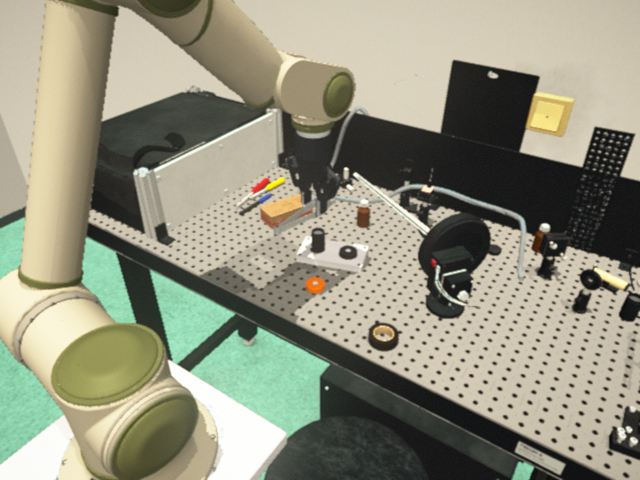

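Everything is in place: the tube (318,240) and head (347,252) are seated, the bystanders and orange disc have not moved, and the tweezers are held steady. Handing in.

```bash
python3 -c "
from rig import env
print(env.close_job())"
```

```text
the job is handed in; nothing more can be done
None
```

I handed the job in at about 19 s of the 67 s allowed, with every step done in the order asked.

- **Sensor head:** it sits window up in the wide pocket. The camera put it about 0.1 mm from the pocket centre. The height at which it came to rest matched the pocket floor.
- **Lens tube:** I took the left-most look-alike. It stands upright in the narrow pocket, and both its stopping height and the position of its top rim match fully down.
- **Tweezers:** they are held by the two lands, level and without having slipped in the grip. The pin is within about 0.1 mm of midway between the marks, with a finger opening of 33.9 mm. The tips are 15 cm up, and within about 1 mm of the tray's middle by my measurement.
- **Bystanders:** the carton, tape roll, brown bottle and orange disc were not touched.

Some readings disagreed:
- **First pin reading:** before correcting for perspective, the pin looked about 1 to 2 mm too wide. The corrected reading agreed with the 34 mm width over the lands.
- **Tray distances:** distances measured on the tray disagreed by about 1 mm, between pocket outlines and corner screws. I placed both parts by the screws.
- **Pin view:** the scene and top cameras could not show the pin, so that check rests on the wrist camera alone.

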